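Hang the second slide rack on the sprung draining hook

TASK

Hang the slide rack with the orange grip on the draining hook, in front of the one with the blue grip that already hangs there. The hook only just takes two: with the new rack held upright just above the nose, push the hanging one gently back until the hook's spring stop gives, then lower the new one behind the upturned nose so that both ride flat and square on the bar, and let go. Be gentle and force nothing, do not dislodge the hanging rack, and leave the bottle and vials where they are.

Things in the scene. Friction and masses are not known exactly. Their poses are not given: they have to be found in the camera images.
- drain_stand: Draining stand, fixed: steel drip tray 250 x 116 mm with 13 mm rim (x -105 to +145 mm), at x = +115 mm a post, from which a flat-bar hook runs along -x over the tray's middle (y = 0). Origin under the tray on that line, z up. A nose, 6 mm thick, rises 10 mm above the bar's free end; towards the post a white spring follower slides on the bar, its face 87 mm behind the nose.
- bar_top (a point): Point on the top face of the hook bar, 135 mm above the stand's origin; x back along the bar, z up. The bar is 10 mm wide, 8 mm thick. Its clamp sets the reach, which varies and is NOT measured: the nose's rear face lies anywhere from 37 to 70 mm in front (-x) of this point, the follower's free face 87 mm behind the nose. So find the spring stop by feel.
- boss_head (a point): Grey clamp at the top of the post, 115 mm behind bar_top and 4 mm lower. In front of it, on the bar, the spring follower: white plate 24 mm wide, up to 27 mm above the bar. Two hanger blocks (92 mm) fit only with it pushed back 5 mm or more. It yields at 2 N, then 0.9 N more per mm (6.5 N at 5 mm, 8 N leaves enough room); at 8 mm, 9 N, it is hard against its housing.
- rack_hung: Slide rack with a blue grip, else like rack_new. It hangs already, the roof of its channel resting on the bar, origin 40 mm above the stand's, at x = -13 to -7 mm of the stand: loose between nose and follower. Its slippery plastic slides along the bar at under 1 N. Once both hang, the spring holds the two blocks end to end against the nose.
- rack_new: Stainless slide rack, 40 (x) x 84 (y) x 32 mm high, four wires rising to a white hanger block with an orange grip, 155 mm high in all, 140 to 280 g, alike after a half turn. Origin: centre of its underside, z up. Stands on the table right of the stand. Hung, its origin is 40 mm above the stand's; to pass over the nose it needs 52 mm or more.
- new_channel (a point): Centre of the channel roof under the new rack's hanger block, 95 mm above its origin. The block is 46 mm long (x), 22 mm wide, solid for 18 mm above this point with flat ends (so, raised up to 25 mm, it still meets the other block). The channel runs along x, 14 mm wide between 12 mm deep skirts with flared lips below, which reach down 17 mm and guide it on if up to 3 mm off.
- new_grip (a point): Centre of the orange grip fin, 136 mm above the new rack's origin: 28 mm long (x), 12 mm thick (y), 19 mm of it above this point and 23 mm below, down to the block's top.
- reagent_bottle: Bystander: reagent bottle with black cap, 49 mm across, 94 mm high; origin under its centre.
- vial_red: Bystander: vial with red cap, 22 mm across, 51 mm high; origin under its centre.
- vial_grey: Bystander: vial with grey cap, 22 mm across, 51 mm high; origin under its centre.

How it is judged (in metres and radians):
On the way, in this order (a step that is already met when the one before it is completed fails the run):
1. the new rack is lifted clear of the table (height (world z) of rack_new above 0.03 m), for 0.2 s.
2. the new rack presses the hanging rack back against the spring (more than 3.5 N between them) (contact force between rack_new and rack_hung above 3.5 N), for 0.2 s.
At the end, for the whole second after the job is handed in: Both racks hang flat on the bar: origins 37 to 43 mm above the stand's, tilt under 0.06 rad, the new one in front of the other, within 6 mm of the bar's centre line and 0.15 rad of its direction; both at rest (z of rack_new in the frame of drain_stand between 0.037 and 0.043 m and z of rack_hung in the frame of drain_stand between 0.037 and 0.043 m and y of rack_new in the frame of drain_stand between -0.006 and 0.006 m and x of rack_new in the frame of rack_hung below 0 m and angle between each of rack_new, rack_hung's own z axis and vertical below 0.06 rad and angle between the x axis of rack_new and the x axis of drain_stand, either way round below 0.15 rad and linear speed of each of rack_new, rack_hung below 0.02 m/s); the robot touches nothing.
It fails at once if the two racks are pressed together with more than 15 N (contact force between rack_new and rack_hung above 15 N).
It fails at once if the new rack is forced on to the stand with more than 25 N (contact force between rack_new and drain_stand above 25 N).
It fails at once if the hanging rack is dislodged: raised or dropped 8 mm, or tilted over 0.3 rad (z of rack_hung in the frame of drain_stand above 0.048 m or z of rack_hung in the frame of drain_stand below 0.032 m or angle between rack_hung's own z axis and vertical above 0.3 rad).
It fails at once if the new rack is tipped over 0.5 rad (slides fall out) (angle between rack_new's own z axis and vertical above 0.5 rad).
It fails at once if a bottle or vial is moved more than 15 mm or tipped (distance of any of reagent_bottle, vial_red, vial_grey from where it was at the start of the episode above 0.015 m or angle between any of reagent_bottle, vial_red, vial_grey's own z axis and vertical above 0.3 rad).
It also fails if it takes over 58 s, if anything falls off the work surface, if the arm or the gripper's body presses on something with over 40 N, if the wrist force passes 120 N, or if a joint passes its speed limit or range.

ROBOT

A 6-joint arm with a two-finger parallel gripper is mounted at the origin on a cart in front of the work surface, level with it; the furniture and walls round the work are solid. World frame = base frame: x ahead of the robot, y to its left, z up, the work surface at z = 0. Lengths are in mm, angles in rad, forces in N, time in s.
With the tool pointing down it reaches from about 350 to 775 mm from the base axis. Payload 7.3 kg.
Tool frame: the origin (TCP) lies at the very end of the fingers, on their centre line; the grasp point (between the pads) lies bot.grip_point_offset behind it (bot.grip_point_offset is the distance from the TCP to the grasp point, in mm); z points along the fingers, y is the line along which they close (so a half turn about z gives the same grasp; the last joint's range is limited). The gripper opens to 92 mm and grips with 3 to 60 N. Pads are 19 mm wide; open, the fingers measure 130 mm over their backs; the gripper's body (75 mm by 190 mm) begins 47 mm behind the grasp point.
Start: joints at [-1.337, 0.342, 1.524, -0, 1.275, -0.146], TCP at [194.66, -487.601, 204.641] pointing down, gripper open.
Joint ranges: [-2.53, 2.53], [-0.77, 2.02], [0.04, 2.7], [-1, 4.14], [0.28, 2.66], [-3.11, 3.11]. Speed limits (rad/s): [2.57, 2.57, 3.14, 3.14, 3.14, 3.14].

INTERFACE

Orientations are given as [roll, pitch, yaw] about the fixed x, y, z axes, in that order (R = Rz(yaw) Ry(pitch) Rx(roll)).
In Python, from plant import bot gives the robot as it stands. The module is installed in compiled form; this text tells all that it offers.
- The arm moves only by the tool carry_out, never from a script. Its argument "plan" is a list of rows, each an object of numbers: "tx", "ty", "tz": the shift along the world's x, y, z in mm; "rx", "ry", "rz": the turn, a rotation vector about the world's x, y, z in rad. A call has 1 to 12 rows; each row shifts and turns the commanded pose from where the row before left it; what a row does not reach is not made up. A row lasts 1/10 s, in which the tool goes at most 50 mm and 8.59 degrees, less where a joint would pass 70% of its speed; a pose out of reach is approached as far as the arm can. A call with a gripper value outside its range is refused whole. "gripper" is the closure, from 0 (fully open) to 1 (shut), set as the call begins (left out, the last holds). The fingers move at their own pace and stop on an object; the grip force is fixed at half the most. Time passes only in rows, so rows that do not move let the fingers close. It gives the time, the measured TCP pose, the force, the opening and the grip force at its end, in the units of the state.
- bot.get_obs(): the state, without advancing time (a new reading comes with each control period).
- bot.capture(name): name is "scene" or "top" or "wrist"; returns the picture (420x560x3 uint8, red, green, blue); there is no depth.
- bot.camera_model(name): a dict with "camera_matrix" (3x3 intrinsics, pixels), "R" (3x3) and "t" (3): a world point X has camera coordinates R X + t. Camera axes: x right, y down, z forward; pixel columns grow to the right and rows downward; lengths in mm; the calibration is good to about 2 mm. The wrist camera is an equidistant fisheye: a pixel r from the principal point sees the ray r / f radians off the axis. A picture is of the moment at which its call begins: read the wrist's pose just before it. camera_model takes no time and is no camera call; for the wrist camera it gives the pose at the moment of the call.
- bot.close_job(): hands the job in; it is judged then, once.
The state is a dict: "time": time; "joint_positions": joint angles; "dq": joint speeds; "tau": joint torques, N m; "tool_pos": TCP position; "tcp_rot": TCP orientation; "contact_force": force on the tool from outside, world axes, zero at the start; "moment": the same for the moment, N m; "grip_width": finger opening in mm; "finger_force": force on a finger pad.
Only numpy, scipy, OpenCV 4.12 (cv2) and the standard library are available. Lean on these libraries where they do the work, as an engineer would, in place of code of your own. Each camera call takes 0.05 s, during which the arm holds its last target. There are 200 camera calls.

## Working session

There is one attempt and no reset: what is moved stays moved. The work goes in short steps, Python scripts to look and compute and a tool call to move; the robot and the scene stay as the last step left them, time stands still between calls to the robot, and variables do not carry over. Pictures are saved under pics/ and viewed, at most 10 in all, crops included, and the job is handed in when it is done.

Besides the shell and the picture viewer there is one more tool, called after "Request:" as a command line: name --argument value ..., lists and objects as JSON in quotes. carry_out: Moves the arm, as the interface text tells. Its arguments: {"type":"object","properties":{"plan":{"type":"array"},"gripper":{"type":"number"}},"required":["plan"]}

```bash
mkdir -p pics; python3 - <<'E'
from plant import bot
import cv2,numpy as np
for n in("scene","top"):
    cv2.imwrite(f"pics/{n}0.png",bot.capture(n)[:,:,::-1])
    m=bot.camera_model(n);print(n,m)
o=bot.get_obs();print(o,bot.grip_point_offset)
E
```

```text
scene {'camera_matrix': array([[421.41099073,   0.        , 274.75540786],
       [  0.        , 421.41099073, 207.65680147],
       [  0.        ,   0.        ,   1.        ]]), 'R': array([[ 5.48958444e-01, -8.35849574e-01, -3.41391388e-04],
       [-3.79358834e-01, -2.48786387e-01, -8.91174623e-01],
       [ 7.44802996e-01,  4.89347344e-01, -4.53660308e-01]]), 't': array([-510.76790463,  249.55651353,  601.59928059])}
top {'camera_matrix': array([[545.53429305,   0.        , 283.98620698],
       [  0.        , 545.53429305, 211.03470741],
       [  0.        ,   0.        ,   1.        ]]), 'R': array([[ 0.02350921, -0.99969291, -0.00783536],
       [-0.99464145, -0.02259971, -0.10088432],
       [ 0.10067626,  0.01016509, -0.99486731]]), 't': array([-236.27735413,  561.81034957, 1358.49245383])}
{'time': 0.1, 'joint_positions': array([-1.33699524e+00,  3.42648211e-01,  1.52490760e+00, -2.20770295e-05,
        1.27540524e+00, -1.45988702e-01]), 'dq': array([ 4.95495489e-05, -1.20665700e-03, -2.93990064e-03, -5.03954248e-04,
        4.94609089e-04,  3.44612480e-04]), 'tau': array([ 1.27937419e-03, -4.32005417e+01, -2.44695604e+01,  7.18314084e-02,
        5.25997079e-02, -4.89481693e-05]), 'tool_pos': array([ 194.5589647 , -487.19905243,  204.02184322]), 'tcp_rot': array([-3.14023575e+00, -1.78173276e-04,  3.79796108e-01]), 'contact_force': array([-0.86950182, -0.17899459, -0.44393739]), 'moment': array([-0.03089207,  0.04854019,  0.06507197]), 'finger_force': 0.0, 'grip_width': 91.6278144669238} 18.8
```

View pics/scene0.png

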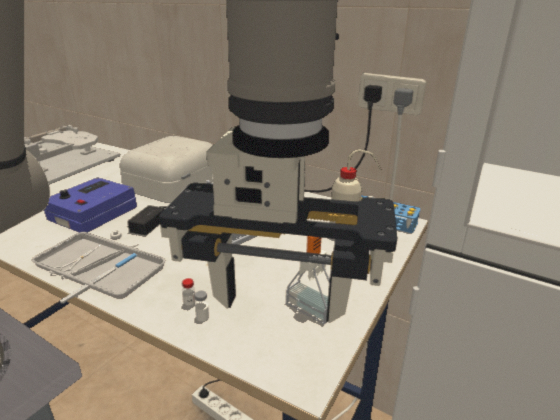

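View pics/top0.png

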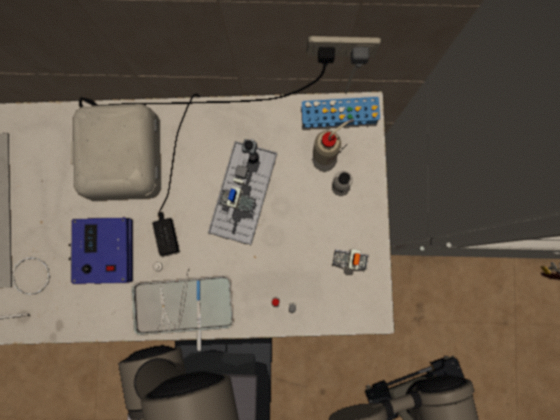

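The scene view shows the arm above the new rack (orange grip at about 314,245), with the vials at about 190,292. In the top view the tray's corners are about (236,142), (276,152), (251,243) and (210,233), with the post at the back. The blue grip is at (232,196), the orange grip at (356,260), the bottle at (343,180), and the vials at (276,301) and (292,307).

```bash
cat > h.py <<'E'
import numpy as np,cv2
from plant import bot
def ray(m,px,fish=False):
    K=m["camera_matrix"];u,v=px
    x=(u-K[0,2])/K[0,0];y=(v-K[1,2])/K[1,1]
    if fish:
        r=np.hypot(x,y);d=np.array([np.sin(r)*x/r,np.sin(r)*y/r,np.cos(r)]) if r>0 else np.array([0,0,1.])
    else: d=np.array([x,y,1.])
    R=m["R"];return -R.T@m["t"],R.T@d
def onz(m,px,z,fish=False):
    c,d=ray(m,px,fish);return c+d*(z-c[2])/d[2]
def mask(im,col):
    h=cv2.cvtColor(im,cv2.COLOR_RGB2HSV).astype(int);H,S,V=h[...,0],h[...,1],h[...,2]
    return {"orange":(H>4)&(H<20)&(S>170)&(V>120),"blue":(H>100)&(H<125)&(S>150)&(V>60)}[col].astype(np.uint8)
def blobs(mk,amin=8):
    n,l,s,c=cv2.connectedComponentsWithStats(mk)
    return [(c[i],s[i],l==i) for i in range(1,n) if s[i,4]>=amin]
E
python3 - <<'E'
from h import *
im=cv2.imread("pics/top0.png")[:,:,::-1].copy();m=bot.camera_model("top")
for col,z in(("orange",150),("blue",190)):
    for c,s,_ in blobs(mask(im,col)):
        print(col,c.round(1),s,onz(m,c,z).round(0))
q=np.array([(236,142),(276,152),(251,243),(210,233)])
P=np.array([onz(m,p,13) for p in q]);print(P.round(0))
for n,p,z in(("bottle",(343,178),94),("red",(276,301),51),("grey",(292,307),51)):print(n,onz(m,p,z).round(0))
a=(P[0]+P[1])/2-(P[2]+P[3])/2;print("yaw",np.arctan2(a[1],a[0]))
c=cv2.resize(im[130:255,200:280],None,fx=4.6,fy=4.6,interpolation=cv2.INTER_CUBIC)
d=cv2.resize(im[230:290,320:380],(400,400),interpolation=cv2.INTER_CUBIC)
o=np.zeros((580,780,3),np.uint8);o[:575,:368]=c[:575,:368];o[:400,375:775]=d
cv2.imwrite("pics/crop.png",o[:,:,::-1])
w=bot.capture("wrist");cv2.imwrite("pics/w0.png",w[:,:,::-1]);print(bot.camera_model("wrist"))
E
```

```text
orange [356.2 258.8] [354 254   6  11  52] [ 448. -393.  150.]
blue [231.7 194.5] [229 189   7  12  52] [ 585. -106.  190.]
[[ 746.  -94.   13.]
 [ 722. -199.   13.]
 [ 485. -141.   13.]
 [ 508.  -35.   13.]]
bottle [ 644. -365.   94.]
red [ 342. -209.   51.]
grey [ 329. -249.   51.]
yaw -0.24070357627258687
{'camera_matrix': array([[325.1922621 ,   0.        , 278.27171904],
       [  0.        , 325.1922621 , 208.24543819],
       [  0.        ,   0.        ,   1.        ]]), 'R': array([[ 3.70228584e-01, -9.28940202e-01, -9.47149935e-04],
       [-8.96070653e-01, -3.57396901e-01,  2.63296106e-01],
       [-2.44924846e-01, -9.66310312e-02, -9.64714602e-01]]), 't': array([-524.32514417,  -34.09525742,  389.66002172])}
```

View pics/crop.png

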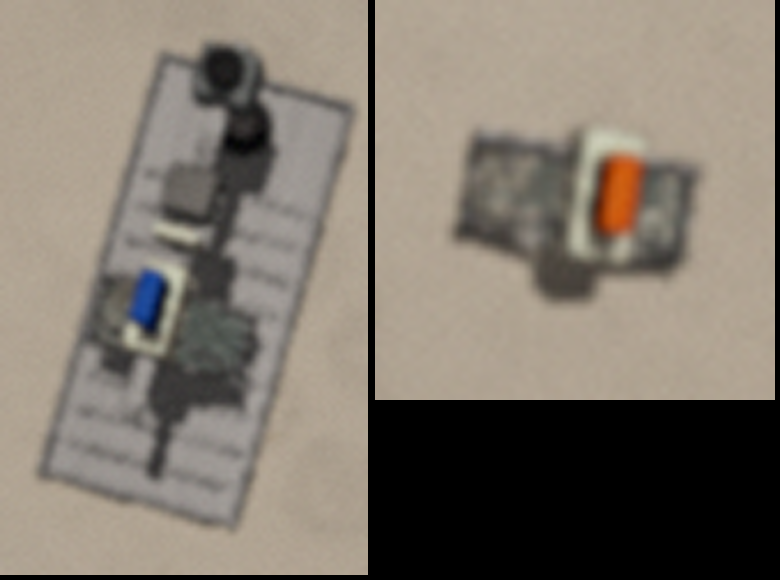

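View pics/w0.png

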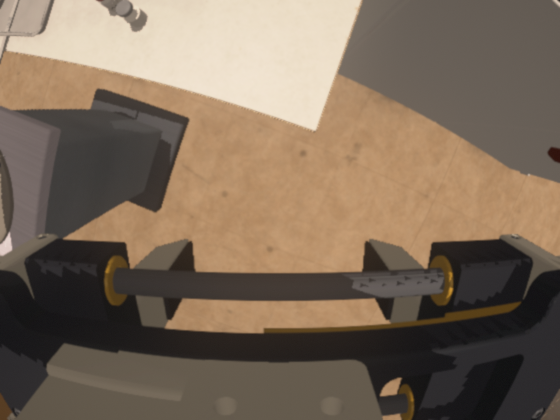

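The crop shows the blue fin and the white follower plate on the stand, whose yaw is about -0.24. The orange fin is at yaw about -0.1 (upper right panel). The wrist view shows only the fingers and the floor, with the table edge above, so I'll move over the new rack.

Request:
carry_out --plan '[{"tx": 31, "ty": 12, "tz": 3, "rz": -0.06}, {"tx": 31, "ty": 12, "tz": 3, "rz": -0.06}, {"tx": 31, "ty": 12, "tz": 3, "rz": -0.06}, {"tx": 31, "ty": 12, "tz": 3, "rz": -0.06}, {"tx": 31, "ty": 12, "tz": 3, "rz": -0.06}, {"tx": 31, "ty": 12, "rz": -0.06}, {"tx": 31, "ty": 12, "rz": -0.06}, {"tx": 31, "ty": 12, "rz": -0.06}, {}, {}]' --gripper 0

```text
invalid input at $.plan[0]: expected keys tx, ty, tz, rx, ry, rz
```

```bash
cat > look.py <<'E'
from h import *
import sys
def fin(col,ztop):
    im=bot.capture("wrist")
    # pose is static
    m=bot.camera_model("wrist")
    bs=sorted(blobs(mask(im,col),60),key=lambda b:-b[1][4])
    return im,m,bs
if __name__=="__main__":
    col,name=sys.argv[1:3]
    im,m,bs=fin(col,0);o=bot.get_obs()
    print(o["tool_pos"].round(1),o["tcp_rot"].round(3),o["contact_force"].round(2))
    c=-m["R"].T@m["t"];print("cam",c.round(0))
    for b in bs[:3]: print(b[0].round(1),b[1])
    cv2.imwrite(f"pics/{name}.png",im[:,:,::-1])
E
python3 look.py orange w1
```

```text
[ 194.6 -487.3  204.2] [-3.141 -0.     0.38 ] [0.21 0.22 0.44]
cam [ 259. -462.  384.]
```

View pics/w1.png

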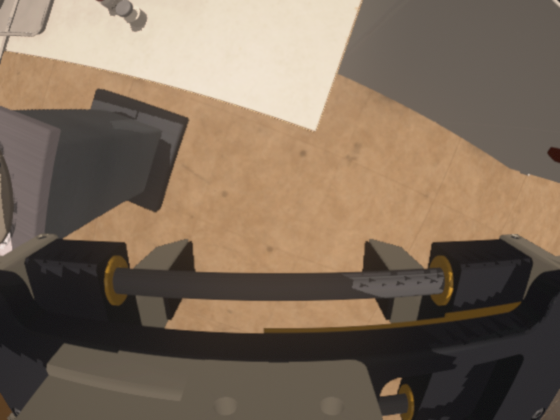

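The plan was refused because every key is needed, so the picture is unchanged. Sending it again with all keys.

Request:
carry_out --plan '[{"tx": 31, "ty": 12, "tz": 3, "rx": 0, "ry": 0, "rz": -0.06}, {"tx": 31, "ty": 12, "tz": 3, "rx": 0, "ry": 0, "rz": -0.06}, {"tx": 31, "ty": 12, "tz": 3, "rx": 0, "ry": 0, "rz": -0.06}, {"tx": 31, "ty": 12, "tz": 3, "rx": 0, "ry": 0, "rz": -0.06}, {"tx": 31, "ty": 12, "tz": 3, "rx": 0, "ry": 0, "rz": -0.06}, {"tx": 31, "ty": 12, "tz": 0, "rx": 0, "ry": 0, "rz": -0.06}, {"tx": 31, "ty": 12, "tz": 0, "rx": 0, "ry": 0, "rz": -0.06}, {"tx": 31, "ty": 12, "tz": 0, "rx": 0, "ry": 0, "rz": -0.06}, {"tx": 0, "ty": 0, "tz": 0, "rx": 0, "ry": 0, "rz": 0}, {"tx": 0, "ty": 0, "tz": 0, "rx": 0, "ry": 0, "rz": 0}]' --gripper 0

```text
time: 1.2
tool_pos: [442.8, -391.1, 219.1]
tcp_rot: [-3.141, 0.001, -0.098]
contact_force: [-0.1, 0.1, 0.0]
grip_width: 91.6
finger_force: 0.0
```

```bash
python3 look.py orange w2
```

```text
[ 442.2 -391.6  219.3] [-3.141e+00  1.000e-03 -9.900e-02] [0.06 0.4  1.04]
cam [ 511. -399.  399.]
[277.4 199.9] [271 181  14  39 476]
```

View pics/w2.png

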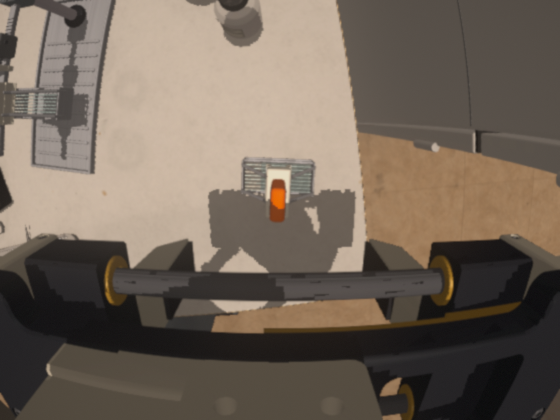

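The wrist view shows the orange fin (about 271–287, 180–222) between the fingers, nearly aligned with the tool, and the basket's back edge from (243,158) to (313,160).

```bash
cat > fine.py <<'E'
from h import *
im=cv2.imread("pics/w2.png")[:,:,::-1].copy();m=bot.camera_model("wrist")
h=cv2.cvtColor(im,cv2.COLOR_RGB2HSV).astype(int)
k=((h[...,0]<20)&(h[...,1]>170)&(h[...,2]>60)).astype(np.uint8);k[:,:240]=0;k[:,320:]=0;k[230:]=0;k[:170]=0
b=max(blobs(k),key=lambda b:b[1][4]);print(b[0],b[1])
for r in range(178,226,4):
    c=np.where(b[2][r])[0]
    if len(c):print(r,c.min(),c.max(),onz(m,(c.mean(),r),155,True).round(1))
for p in((243,158),(313,160)):print(onz(m,p,32,True).round(1))
print(onz(m,(278,222),155,True))
# top view refine: orange extents
t=cv2.imread("pics/top0.png")[:,:,::-1].copy();mt=bot.camera_model("top")
for p in((356.2,258.8),):print("top",onz(mt,p,155).round(1))
E
python3 fine.py
```

```text
[277.37548638 201.04669261] [271 181  14  40 514]
182 273 282 [ 465.5 -393.8  155. ]
186 273 283 [ 462.4 -393.9  155. ]
190 272 284 [ 459.3 -393.6  155. ]
194 271 284 [ 456.2 -392.9  155. ]
198 271 284 [ 453.  -392.5  155. ]
202 271 284 [ 449.8 -392.2  155. ]
206 271 284 [ 446.6 -391.9  155. ]
210 271 283 [ 443.5 -391.2  155. ]
214 271 283 [ 440.2 -390.9  155. ]
218 271 283 [ 437.  -390.5  155. ]
[ 474.2 -355.    32. ]
[ 463.9 -434.    32. ]
[ 433.59222877 -390.98831398  155.        ]
top [ 448.4 -391.9  155. ]
```

Request:
carry_out --plan '[{"tx": 6, "ty": -0.7, "tz": -10, "rx": 0, "ry": 0, "rz": -0.03}, {"tx": 0, "ty": 0, "tz": -25, "rx": 0, "ry": 0, "rz": 0}, {"tx": 0, "ty": 0, "tz": -25, "rx": 0, "ry": 0, "rz": 0}, {"tx": 0, "ty": 0, "tz": -25, "rx": 0, "ry": 0, "rz": 0}, {"tx": 0, "ty": 0, "tz": -15, "rx": 0, "ry": 0, "rz": 0}, {"tx": 0, "ty": 0, "tz": 0, "rx": 0, "ry": 0, "rz": 0}, {"tx": 0, "ty": 0, "tz": 0, "rx": 0, "ry": 0, "rz": 0}]'

```text
time: 1.95
tool_pos: [448.0, -393.1, 120.2]
tcp_rot: [3.141, -0.0, -0.131]
contact_force: [0.2, 0.8, 0.2]
grip_width: 91.8
finger_force: 0.0
```

Request:
carry_out --plan '[{"tx": 0, "ty": 0, "tz": 0, "rx": 0, "ry": 0, "rz": 0}, {"tx": 0, "ty": 0, "tz": 0, "rx": 0, "ry": 0, "rz": 0}, {"tx": 0, "ty": 0, "tz": 0, "rx": 0, "ry": 0, "rz": 0}, {"tx": 0, "ty": 0, "tz": 0, "rx": 0, "ry": 0, "rz": 0}, {"tx": 0, "ty": 0, "tz": 0, "rx": 0, "ry": 0, "rz": 0}, {"tx": 0, "ty": 0, "tz": 0, "rx": 0, "ry": 0, "rz": 0}, {"tx": 0, "ty": 0, "tz": 0, "rx": 0, "ry": 0, "rz": 0}, {"tx": 0, "ty": 0, "tz": 0, "rx": 0, "ry": 0, "rz": 0}]' --gripper 1

```text
time: 2.75
tool_pos: [448.7, -392.3, 119.6]
tcp_rot: [3.141, 0.0, -0.13]
contact_force: [-0.9, 0.2, -0.3]
grip_width: 32.5
finger_force: 0.0
```

Request:
carry_out --plan '[{"tx": 0, "ty": 0, "tz": 0, "rx": 0, "ry": 0, "rz": 0}, {"tx": 0, "ty": 0, "tz": 0, "rx": 0, "ry": 0, "rz": 0}, {"tx": 0, "ty": 0, "tz": 0, "rx": 0, "ry": 0, "rz": 0}, {"tx": 0, "ty": 0, "tz": 0, "rx": 0, "ry": 0, "rz": 0}, {"tx": 0, "ty": 0, "tz": 0, "rx": 0, "ry": 0, "rz": 0}, {"tx": 0, "ty": 0, "tz": 0, "rx": 0, "ry": 0, "rz": 0}]'

```text
time: 3.35
tool_pos: [448.6, -392.2, 119.5]
tcp_rot: [-3.141, 0.0, -0.13]
contact_force: [0.1, 0.1, -1.4]
grip_width: 11.6
finger_force: 30.0
```

Request:
carry_out --plan '[{"tx": 0, "ty": 0, "tz": 10, "rx": 0, "ry": 0, "rz": 0}, {"tx": 0, "ty": 0, "tz": 20, "rx": 0, "ry": 0, "rz": 0}, {"tx": 0, "ty": 0, "tz": 25, "rx": 0, "ry": 0, "rz": 0}, {"tx": 0, "ty": 0, "tz": 25, "rx": 0, "ry": 0, "rz": 0}, {"tx": 0, "ty": 0, "tz": 10, "rx": 0, "ry": 0, "rz": 0}, {"tx": 0, "ty": 0, "tz": 0, "rx": 0, "ry": 0, "rz": 0}, {"tx": 0, "ty": 0, "tz": 0, "rx": 0, "ry": 0, "rz": 0}, {"tx": 0, "ty": 0, "tz": 0, "rx": 0, "ry": 0, "rz": 0}]'

```text
time: 4.15
tool_pos: [448.1, -391.8, 208.1]
tcp_rot: [-3.14, 0.002, -0.13]
contact_force: [0.3, 0.3, -2.3]
grip_width: 11.5
finger_force: 30.0
```

Request:
carry_out --plan '[{"tx": 1, "ty": 14, "tz": 0, "rx": 0, "ry": 0, "rz": -0.01}, {"tx": 3, "ty": 28, "tz": 0, "rx": 0, "ry": 0, "rz": -0.01}, {"tx": 4, "ty": 36, "tz": 0, "rx": 0, "ry": 0, "rz": -0.01}, {"tx": 4, "ty": 36, "tz": 0, "rx": 0, "ry": 0, "rz": -0.01}, {"tx": 4, "ty": 36, "tz": 0, "rx": 0, "ry": 0, "rz": -0.01}, {"tx": 4, "ty": 36, "tz": 0, "rx": 0, "ry": 0, "rz": -0.01}, {"tx": 4, "ty": 36, "tz": 0, "rx": 0, "ry": 0, "rz": -0.01}, {"tx": 3, "ty": 36, "tz": 0, "rx": 0, "ry": 0, "rz": -0.01}, {"tx": 3, "ty": 28, "tz": 0, "rx": 0, "ry": 0, "rz": -0.01}, {"tx": 1, "ty": 18, "tz": 0, "rx": 0, "ry": 0, "rz": -0.01}, {"tx": 0, "ty": 4, "tz": 0, "rx": 0, "ry": 0, "rz": -0.01}, {"tx": 0, "ty": 0, "tz": 0, "rx": 0, "ry": 0, "rz": 0}]'

```text
time: 5.35
tool_pos: [479.3, -83.6, 209.4]
tcp_rot: [3.141, 0.001, -0.239]
contact_force: [0.9, -0.4, -2.5]
grip_width: 11.6
finger_force: 30.0
```

```bash
python3 look.py blue w3
```

```text
[479.4 -84.4 209.4] [ 3.141  0.    -0.24 ] [ 0.44  0.6  -2.  ]
cam [ 547. -101.  390.]
[269.   59.9] [261  40  17  41 679]
```

View pics/w3.png

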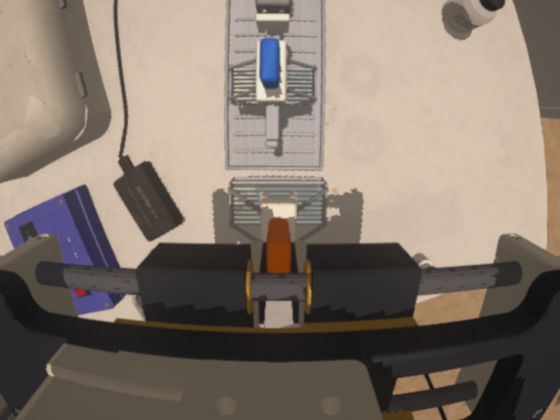

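The wrist view shows the held rack at bottom centre and the blue fin at (261–278, 40–81). The hook bar runs down to its nose at about (272,148), and the white follower is at (272,15). I'll look at a crop to get pixel-accurate edges.

```bash
python3 - <<'E'
import cv2
im=cv2.imread("pics/w3.png")[0:160,225:325]
cv2.imwrite("pics/w3c.png",cv2.resize(im,(375,600),interpolation=cv2.INTER_CUBIC))
E
```

```text
(no output)
```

View pics/w3c.png

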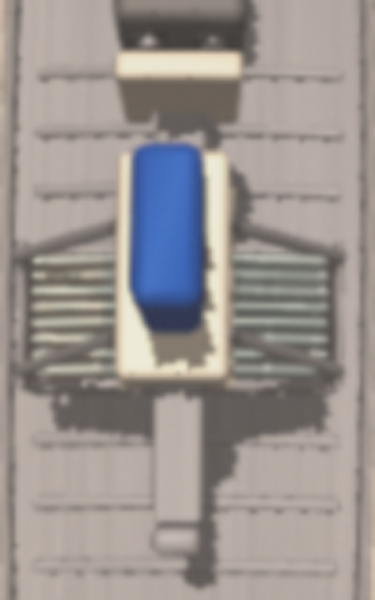

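The crop shows the bar at crop columns 153–202, the nose's top face at crop rows 522–553, the blue block at columns 116–230 with its front edge at row 380, and the follower plate at row 55.

```bash
python3 - <<'E'
from h import *
m=bot.camera_model("wrist");f=lambda x,y,z:onz(m,(225+x/3.75,y/3.75),z,True)[:2]
yaw=-.24;ex=np.array([np.cos(yaw),np.sin(yaw)]);ey=np.array([-ex[1],ex[0]])
tcp=np.array([479.3,-84.0])
def p(n,q):print(n,q.round(1),"rel tool x,y",round((q-tcp)@ex,1),round((q-tcp)@ey,1))
p("bar near blk",f(177.5,400,135));p("bar near nose",f(177,510,135))
p("nose rear",f(177,522,145));p("nose front",f(177,553,145))
p("blk front L",f(116,380,153));p("blk front R",f(230,380,153));p("blk back L",f(118,152,153));p("blk back R",f(229,152,153))
p("fin -x L top",f(133,290,195));p("fin R",f(202,300,195));p("fin back L",f(133,148,195));p("fin back R",f(202,148,195))
p("follower front top",f(178,78,162));p("tray L far",f(8,100,13));p("tray L near",f(4,590,13));p("tray R far",f(357,100,13));p("tray R near",f(366,590,13))
E
```

```text
bar near blk [559.2 -99.9] rel tool x,y 81.4 3.5
bar near nose [536.9 -94.3] rel tool x,y 58.4 3.7
nose rear [535. -94.] rel tool x,y 56.4 3.5
nose front [528.9 -92.5] rel tool x,y 50.2 3.5
blk front L [565.  -89.6] rel tool x,y 84.6 15.0
blk front R [ 559.7 -110.7] rel tool x,y 84.5 -6.8
blk back L [ 609.2 -100.7] rel tool x,y 130.1 14.6
blk back R [ 604.  -121.4] rel tool x,y 130.0 -6.7
fin -x L top [575.2 -97.7] rel tool x,y 96.4 9.5
fin R [ 571.  -107.8] rel tool x,y 94.7 -1.3
fin back L [ 598.2 -103.3] rel tool x,y 120.0 9.5
fin back R [ 595.5 -113.8] rel tool x,y 119.9 -1.4
follower front top [ 618.5 -115. ] rel tool x,y 142.6 3.0
tray L far [672.4 -71.6] rel tool x,y 184.6 57.9
tray L near [521.3 -32.6] rel tool x,y 28.6 59.9
tray R far [ 646.3 -175.9] rel tool x,y 184.0 -49.6
tray R near [ 494.3 -142.2] rel tool x,y 28.4 -52.9
```

Request:
carry_out --plan '[{"tx": 1, "ty": 4, "tz": -10, "rx": 0, "ry": 0, "rz": 0}, {"tx": 5, "ty": -1.2, "tz": -10, "rx": 0, "ry": 0, "rz": 0}, {"tx": 10, "ty": -2.5, "tz": 0, "rx": 0, "ry": 0, "rz": 0}, {"tx": 12, "ty": -3, "tz": 0, "rx": 0, "ry": 0, "rz": 0}, {"tx": 12, "ty": -3, "tz": 0, "rx": 0, "ry": 0, "rz": 0}, {"tx": 8, "ty": -2, "tz": 0, "rx": 0, "ry": 0, "rz": 0}, {"tx": 3, "ty": -0.7, "tz": 0, "rx": 0, "ry": 0, "rz": 0}, {"tx": 0, "ty": 0, "tz": 0, "rx": 0, "ry": 0, "rz": 0}, {"tx": 0, "ty": 0, "tz": 0, "rx": 0, "ry": 0, "rz": 0}, {"tx": 0, "ty": 0, "tz": 0, "rx": 0, "ry": 0, "rz": 0}]'

```text
time: 6.4
tool_pos: [530.3, -92.6, 189.7]
tcp_rot: [3.142, 0.0, -0.24]
contact_force: [0.6, -0.4, -1.7]
grip_width: 11.7
finger_force: 30.0
```

```bash
cat > rel.py <<'E'
from h import *
o=bot.get_obs();yaw=-.24;ex=np.array([np.cos(yaw),np.sin(yaw)]);ey=np.array([-ex[1],ex[0]])
d=o["tool_pos"][:2]-[479.3,-84.0];F=o["contact_force"]
print("t",o["time"],"x,y",(d@ex).round(2),(d@ey).round(2),"h",(o["tool_pos"][2]-119.5).round(2),"F",(F[:2]@ex).round(2),(F[:2]@ey).round(2),F[2].round(2),"rot",o["tcp_rot"].round(3),"M",o["moment"].round(2))
E
python3 rel.py; python3 look.py blue w4; python3 - <<'E'
import cv2
im=cv2.imread("pics/w4.png")[60:270,200:350]
cv2.imwrite("pics/w4c.png",cv2.resize(im,None,fx=2.8,fy=2.8,interpolation=cv2.INTER_CUBIC))
E
```

```text
t 6.4 x,y 51.59 3.81 h 70.21 F 0.7 -0.27 -1.66 rot [ 3.142  0.    -0.24 ] M [ 0.07 -0.01  0.02]
[530.4 -92.6 189.8] [ 3.142 -0.    -0.24 ] [-0.02 -0.35 -1.27]
cam [ 598. -110.  370.]
[274.  146.2] [265 123  19  48 869]
```

View pics/w4c.png

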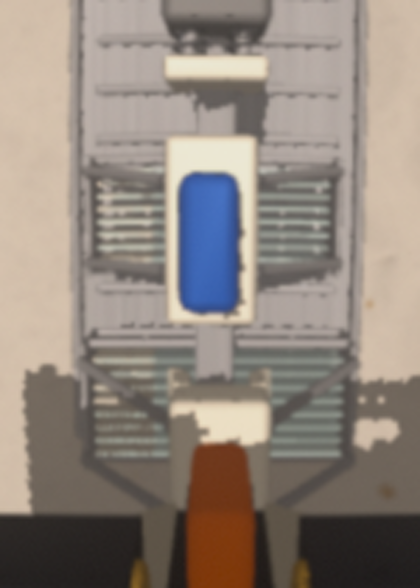

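The crop shows the new block (columns 168–270, centre 219) about 1.5 mm right of the bar (centre 214) and the blue block (centre 210). Yaw agrees. I'll shift 1.5 mm left and lower to 60 mm.

Request:
carry_out --plan '[{"tx": 0.4, "ty": 1.5, "tz": 0, "rx": 0, "ry": 0, "rz": 0}, {"tx": 0, "ty": 0, "tz": -2.5, "rx": 0, "ry": 0, "rz": 0}, {"tx": 0, "ty": 0, "tz": -2.5, "rx": 0, "ry": 0, "rz": 0}, {"tx": 0, "ty": 0, "tz": -2.5, "rx": 0, "ry": 0, "rz": 0}, {"tx": 0, "ty": 0, "tz": -2.5, "rx": 0, "ry": 0, "rz": 0}, {"tx": 0, "ty": 0, "tz": 0, "rx": 0, "ry": 0, "rz": 0}, {"tx": 0, "ty": 0, "tz": 0, "rx": 0, "ry": 0, "rz": 0}]'

```text
time: 7.15
tool_pos: [531.0, -91.2, 179.6]
tcp_rot: [3.142, 0.0, -0.24]
contact_force: [-0.3, 0.2, -1.1]
grip_width: 11.5
finger_force: 30.0
```

```bash
python3 rel.py
```

```text
t 7.15 x,y 51.97 5.31 h 60.06 F -0.34 0.16 -1.13 rot [ 3.142  0.    -0.24 ] M [ 0.08 -0.01 -0.02]
```

Request:
carry_out --plan '[{"tx": 2.43, "ty": -0.6, "tz": 0, "rx": 0, "ry": 0, "rz": 0}, {"tx": 2.43, "ty": -0.6, "tz": 0, "rx": 0, "ry": 0, "rz": 0}, {"tx": 2.43, "ty": -0.6, "tz": 0, "rx": 0, "ry": 0, "rz": 0}, {"tx": 2.43, "ty": -0.6, "tz": 0, "rx": 0, "ry": 0, "rz": 0}, {"tx": 2.43, "ty": -0.6, "tz": 0, "rx": 0, "ry": 0, "rz": 0}, {"tx": 2.43, "ty": -0.6, "tz": 0, "rx": 0, "ry": 0, "rz": 0}, {"tx": 2.43, "ty": -0.6, "tz": 0, "rx": 0, "ry": 0, "rz": 0}, {"tx": 1.94, "ty": -0.48, "tz": 0, "rx": 0, "ry": 0, "rz": 0}, {"tx": 0, "ty": 0, "tz": 0, "rx": 0, "ry": 0, "rz": 0}, {"tx": 0, "ty": 0, "tz": 0, "rx": 0, "ry": 0, "rz": 0}]'

```text
time: 8.15
tool_pos: [550.2, -95.9, 179.7]
tcp_rot: [3.141, -0.0, -0.24]
contact_force: [0.7, -0.2, -2.2]
grip_width: 11.6
finger_force: 30.0
```

```bash
python3 rel.py
```

```text
t 8.15 x,y 71.65 5.28 h 60.16 F 0.68 -0.03 -2.19 rot [ 3.141 -0.    -0.24 ] M [ 0.02  0.02 -0.05]
```

Request:
carry_out --plan '[{"tx": 0.97, "ty": -0.24, "tz": 0, "rx": 0, "ry": 0, "rz": 0}, {"tx": 0.97, "ty": -0.24, "tz": 0, "rx": 0, "ry": 0, "rz": 0}, {"tx": 0.97, "ty": -0.24, "tz": 0, "rx": 0, "ry": 0, "rz": 0}, {"tx": 0.97, "ty": -0.24, "tz": 0, "rx": 0, "ry": 0, "rz": 0}, {"tx": 0, "ty": 0, "tz": 0, "rx": 0, "ry": 0, "rz": 0}, {"tx": 0, "ty": 0, "tz": 0, "rx": 0, "ry": 0, "rz": 0}]'

```text
time: 8.75
tool_pos: [553.6, -96.7, 179.5]
tcp_rot: [3.142, 0.001, -0.24]
contact_force: [-2.4, -0.1, -0.6]
grip_width: 11.5
finger_force: 30.0
```

```bash
python3 rel.py
```

```text
t 8.75 x,y 75.16 5.28 h 60.03 F -2.33 -0.63 -0.57 rot [ 3.142e+00  1.000e-03 -2.400e-01] M [0.19 0.54 0.02]
```

Request:
carry_out --plan '[{"tx": 0.97, "ty": -0.24, "tz": 0, "rx": 0, "ry": 0, "rz": 0}, {"tx": 0.97, "ty": -0.24, "tz": 0, "rx": 0, "ry": 0, "rz": 0}, {"tx": 0.97, "ty": -0.24, "tz": 0, "rx": 0, "ry": 0, "rz": 0}, {"tx": 0.97, "ty": -0.24, "tz": 0, "rx": 0, "ry": 0, "rz": 0}, {"tx": 0, "ty": 0, "tz": 0, "rx": 0, "ry": 0, "rz": 0}, {"tx": 0, "ty": 0, "tz": 0, "rx": 0, "ry": 0, "rz": 0}, {"tx": 0, "ty": 0, "tz": 0, "rx": 0, "ry": 0, "rz": 0}]'

```text
time: 9.45
tool_pos: [556.9, -97.5, 179.4]
tcp_rot: [-3.142, 0.002, -0.24]
contact_force: [-5.4, 1.3, -0.6]
grip_width: 11.3
finger_force: 30.0
```

```bash
for i in 1 2; do python3 rel.py; done
```

```text
t 9.45 x,y 78.64 5.32 h 59.86 F -5.53 -0.02 -0.57 rot [-3.142e+00  2.000e-03 -2.400e-01] M [ 0.41  1.21 -0.02]
t 9.45 x,y 78.64 5.32 h 59.86 F -5.53 -0.02 -0.57 rot [-3.142e+00  2.000e-03 -2.400e-01] M [ 0.41  1.21 -0.02]
```

Request:
carry_out --plan '[{"tx": 0.97, "ty": -0.24, "tz": 0, "rx": 0, "ry": 0, "rz": 0}, {"tx": 0.97, "ty": -0.24, "tz": 0, "rx": 0, "ry": 0, "rz": 0}, {"tx": 0.73, "ty": -0.18, "tz": 0, "rx": 0, "ry": 0, "rz": 0}, {"tx": 0, "ty": 0, "tz": 0, "rx": 0, "ry": 0, "rz": 0}, {"tx": 0, "ty": 0, "tz": 0, "rx": 0, "ry": 0, "rz": 0}, {"tx": 0, "ty": 0, "tz": 0, "rx": 0, "ry": 0, "rz": 0}]'

```text
time: 10.05
tool_pos: [559.6, -98.1, 179.4]
tcp_rot: [-3.142, 0.002, -0.24]
contact_force: [-5.5, 1.7, 0.7]
grip_width: 11.8
finger_force: 30.0
```

```bash
python3 rel.py;  python3 look.py blue w5; python3 - <<'E'
import cv2
im=cv2.imread("pics/w5.png")[90:270,200:350]
cv2.imwrite("pics/w5c.png",cv2.resize(im,None,fx=3.3,fy=3.3,interpolation=cv2.INTER_CUBIC))
E
```

```text
t 10.05 x,y 81.32 5.35 h 59.93 F -5.73 0.33 0.69 rot [-3.142e+00  2.000e-03 -2.400e-01] M [ 0.41  1.29 -0.07]
[559.5 -98.1 179.4] [-3.142e+00  2.000e-03 -2.400e-01] [-5.91  1.21 -0.46]
cam [ 627. -115.  360.]
[276.7 176.7] [267 152  20  50 958]
```

View pics/w5c.png

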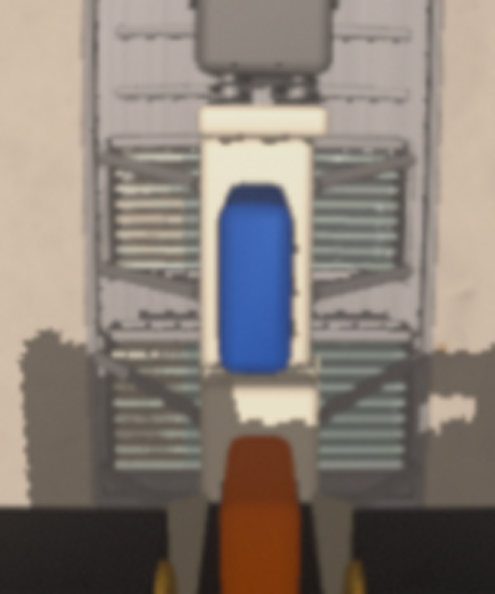

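The crop shows both blocks end to end and aligned: the new one at columns 203–318, the hung one at 200–312. The hung block is against the follower at row 120. The force stalled near 5.7 N while the tool still advanced, so the fin is pivoting in the pads. The pads sit too high on the fin. I'll back off, set the rack on clear table in front of the stand, and regrip lower, just above the block.

Request:
carry_out --plan '[{"tx": -2.9, "ty": 0.7, "tz": 0, "rx": 0, "ry": 0, "rz": 0}, {"tx": -4.9, "ty": 1.2, "tz": 0, "rx": 0, "ry": 0, "rz": 0}, {"tx": -4.9, "ty": 1.2, "tz": 0, "rx": 0, "ry": 0, "rz": 0}, {"tx": -4.9, "ty": 1.2, "tz": 3, "rx": 0, "ry": 0, "rz": 0}, {"tx": -4.9, "ty": 1.2, "tz": 8, "rx": 0, "ry": 0, "rz": 0}, {"tx": -15, "ty": 3.5, "tz": 4, "rx": 0, "ry": 0, "rz": 0}, {"tx": -20, "ty": 4, "tz": 0, "rx": 0, "ry": 0, "rz": 0}, {"tx": -20, "ty": 3, "tz": 0, "rx": 0, "ry": 0, "rz": 0}, {"tx": -20, "ty": 3, "tz": 0, "rx": 0, "ry": 0, "rz": 0}, {"tx": -10, "ty": 2, "tz": 0, "rx": 0, "ry": 0, "rz": 0}, {"tx": 0, "ty": 0, "tz": -5, "rx": 0, "ry": 0, "rz": 0}, {"tx": 0, "ty": 0, "tz": -15, "rx": 0, "ry": 0, "rz": 0}]'

```text
time: 11.3
tool_pos: [454.8, -78.1, 176.0]
tcp_rot: [3.141, -0.005, -0.24]
contact_force: [-0.2, 0.2, -1.3]
grip_width: 11.7
finger_force: 30.0
```

Request:
carry_out --plan '[{"tx": 0, "ty": 0, "tz": -20, "rx": 0, "ry": 0, "rz": 0}, {"tx": 0, "ty": 0, "tz": -15, "rx": 0, "ry": 0, "rz": 0}, {"tx": 0, "ty": 0, "tz": -8, "rx": 0, "ry": 0, "rz": 0}, {"tx": 0, "ty": 0, "tz": -5, "rx": 0, "ry": 0, "rz": 0}, {"tx": 0, "ty": 0, "tz": -2, "rx": 0, "ry": 0, "rz": 0}, {"tx": 0, "ty": 0, "tz": -2, "rx": 0, "ry": 0, "rz": 0}, {"tx": 0, "ty": 0, "tz": 0, "rx": 0, "ry": 0, "rz": 0}, {"tx": 0, "ty": 0, "tz": 0, "rx": 0, "ry": 0, "rz": 0}]'

```text
time: 12.1
tool_pos: [453.3, -77.5, 123.1]
tcp_rot: [3.141, -0.001, -0.24]
contact_force: [0.1, -0.3, -0.7]
grip_width: 11.7
finger_force: 30.0
```

```bash
python3 rel.py
```

```text
t 12.1 x,y -26.84 0.09 h 3.55 F 0.13 -0.32 -0.71 rot [ 3.141e+00 -1.000e-03 -2.400e-01] M [0.06 0.03 0.03]
```

Request:
carry_out --plan '[{"tx": 0, "ty": 0, "tz": -1.5, "rx": 0, "ry": 0, "rz": 0}, {"tx": 0, "ty": 0, "tz": -1.5, "rx": 0, "ry": 0, "rz": 0}, {"tx": 0, "ty": 0, "tz": 0, "rx": 0, "ry": 0, "rz": 0}, {"tx": 0, "ty": 0, "tz": 0, "rx": 0, "ry": 0, "rz": 0}]'

```text
time: 12.5
tool_pos: [453.1, -77.5, 119.9]
tcp_rot: [3.141, -0.001, -0.24]
contact_force: [-0.4, -0.2, 2.3]
grip_width: 11.8
finger_force: 30.0
```

Request:
carry_out --plan '[{"tx": 0, "ty": 0, "tz": 0, "rx": 0, "ry": 0, "rz": 0}, {"tx": 0, "ty": 0, "tz": 0, "rx": 0, "ry": 0, "rz": 0}, {"tx": 0, "ty": 0, "tz": 0, "rx": 0, "ry": 0, "rz": 0}, {"tx": 0, "ty": 0, "tz": 0, "rx": 0, "ry": 0, "rz": 0}, {"tx": 0, "ty": 0, "tz": 0, "rx": 0, "ry": 0, "rz": 0}, {"tx": 0, "ty": 0, "tz": 0, "rx": 0, "ry": 0, "rz": 0}]' --gripper 0.7

```text
time: 13.1
tool_pos: [452.9, -77.5, 119.6]
tcp_rot: [3.142, 0.0, -0.24]
contact_force: [-0.5, -0.2, -0.4]
grip_width: 27.3
finger_force: 0.0
```

```bash
python3 rel.py
```

```text
t 13.1 x,y -27.16 0.08 h 0.1 F -0.47 -0.37 -0.41 rot [ 3.142  0.    -0.24 ] M [0.04 0.03 0.01]
```

Request:
carry_out --plan '[{"tx": 0, "ty": 0, "tz": -2.5, "rx": 0, "ry": 0, "rz": 0}, {"tx": 0, "ty": 0, "tz": -2.5, "rx": 0, "ry": 0, "rz": 0}, {"tx": 0, "ty": 0, "tz": -0.5, "rx": 0, "ry": 0, "rz": 0}, {"tx": 0, "ty": 0, "tz": 0, "rx": 0, "ry": 0, "rz": 0}]'

```text
time: 13.5
tool_pos: [452.8, -77.4, 113.9]
tcp_rot: [3.141, 0.0, -0.24]
contact_force: [-0.0, -0.1, 0.9]
grip_width: 27.9
finger_force: 0.0
```

Request:
carry_out --plan '[{"tx": 0, "ty": 0, "tz": 0, "rx": 0, "ry": 0, "rz": 0}, {"tx": 0, "ty": 0, "tz": 0, "rx": 0, "ry": 0, "rz": 0}, {"tx": 0, "ty": 0, "tz": 0, "rx": 0, "ry": 0, "rz": 0}, {"tx": 0, "ty": 0, "tz": 0, "rx": 0, "ry": 0, "rz": 0}, {"tx": 0, "ty": 0, "tz": 0, "rx": 0, "ry": 0, "rz": 0}, {"tx": 0, "ty": 0, "tz": 0, "rx": 0, "ry": 0, "rz": 0}]' --gripper 1

```text
time: 14.1
tool_pos: [453.0, -77.5, 114.2]
tcp_rot: [3.142, -0.0, -0.24]
contact_force: [0.4, 0.6, 1.0]
grip_width: 11.8
finger_force: 30.0
```

```bash
python3 rel.py
```

```text
t 14.1 x,y -27.12 0.1 h -5.32 F 0.21 0.65 0.98 rot [ 3.142 -0.    -0.24 ] M [ 0.12  0.01 -0.02]
```

Request:
carry_out --plan '[{"tx": 0, "ty": 0, "tz": 8, "rx": 0, "ry": 0, "rz": 0}, {"tx": 0, "ty": 0, "tz": 20, "rx": 0, "ry": 0, "rz": 0}, {"tx": 0, "ty": 0, "tz": 25, "rx": 0, "ry": 0, "rz": 0}, {"tx": 0, "ty": 0, "tz": 17, "rx": 0, "ry": 0, "rz": 0}, {"tx": 5, "ty": 4, "tz": 0, "rx": 0, "ry": 0, "rz": 0}, {"tx": 15, "ty": -3, "tz": 0, "rx": 0, "ry": 0, "rz": 0}, {"tx": 20, "ty": -4.9, "tz": 0, "rx": 0, "ry": 0, "rz": 0}, {"tx": 20, "ty": -4.9, "tz": 0, "rx": 0, "ry": 0, "rz": 0}, {"tx": 13, "ty": -3.3, "tz": 0, "rx": 0, "ry": 0, "rz": 0}, {"tx": 5, "ty": -1.2, "tz": 0, "rx": 0, "ry": 0, "rz": 0}, {"tx": 0, "ty": 0, "tz": 0, "rx": 0, "ry": 0, "rz": 0}, {"tx": 0, "ty": 0, "tz": 0, "rx": 0, "ry": 0, "rz": 0}]'

```text
time: 15.3
tool_pos: [530.2, -90.4, 183.6]
tcp_rot: [-3.142, 0.002, -0.24]
contact_force: [0.4, 0.5, -1.6]
grip_width: 11.8
finger_force: 30.0
```

```bash
python3 rel.py
```

```text
t 15.3 x,y 50.94 5.91 h 64.06 F 0.31 0.58 -1.58 rot [-3.142e+00  2.000e-03 -2.400e-01] M [ 0.09  0.08 -0.  ]
```

Request:
carry_out --plan '[{"tx": 0, "ty": 0, "tz": -4, "rx": 0, "ry": 0, "rz": 0}, {"tx": 0, "ty": 0, "tz": -4, "rx": 0, "ry": 0, "rz": 0}, {"tx": 0, "ty": 0, "tz": -3, "rx": 0, "ry": 0, "rz": 0}, {"tx": 0, "ty": 0, "tz": -3, "rx": 0, "ry": 0, "rz": 0}, {"tx": 0, "ty": 0, "tz": 0, "rx": 0, "ry": 0, "rz": 0}, {"tx": 0, "ty": 0, "tz": 0, "rx": 0, "ry": 0, "rz": 0}]'

```text
time: 15.9
tool_pos: [530.9, -90.8, 170.2]
tcp_rot: [3.142, -0.0, -0.24]
contact_force: [-0.1, -0.7, -1.5]
grip_width: 11.7
finger_force: 30.0
```

```bash
python3 rel.py
```

```text
t 15.9 x,y 51.78 5.68 h 50.66 F 0.11 -0.69 -1.5 rot [ 3.142 -0.    -0.24 ] M [ 0.07 -0.01 -0.01]
```

Request:
carry_out --plan '[{"tx": 2.91, "ty": -0.71, "tz": 0, "rx": 0, "ry": 0, "rz": 0}, {"tx": 2.91, "ty": -0.71, "tz": 0, "rx": 0, "ry": 0, "rz": 0}, {"tx": 2.91, "ty": -0.71, "tz": 0, "rx": 0, "ry": 0, "rz": 0}, {"tx": 2.91, "ty": -0.71, "tz": 0, "rx": 0, "ry": 0, "rz": 0}, {"tx": 2.91, "ty": -0.71, "tz": 0, "rx": 0, "ry": 0, "rz": 0}, {"tx": 1.94, "ty": -0.48, "tz": 0, "rx": 0, "ry": 0, "rz": 0}, {"tx": 1.94, "ty": -0.48, "tz": 0, "rx": 0, "ry": 0, "rz": 0}, {"tx": 1.94, "ty": -0.48, "tz": -1, "rx": 0, "ry": 0, "rz": 0}, {"tx": 0, "ty": 0, "tz": 0, "rx": 0, "ry": 0, "rz": 0}, {"tx": 0, "ty": 0, "tz": 0, "rx": 0, "ry": 0, "rz": 0}]'

```text
time: 16.9
tool_pos: [551.2, -95.7, 169.1]
tcp_rot: [3.142, 0.0, -0.24]
contact_force: [-0.2, -0.2, -1.8]
grip_width: 11.8
finger_force: 30.0
```

```bash
python3 rel.py
```

```text
t 16.9 x,y 72.64 5.73 h 49.55 F -0.11 -0.27 -1.79 rot [ 3.142  0.    -0.24 ] M [ 0.08  0.03 -0.02]
```

Request:
carry_out --plan '[{"tx": 0.97, "ty": -0.24, "tz": 0, "rx": 0, "ry": 0, "rz": 0}, {"tx": 0.97, "ty": -0.24, "tz": 0, "rx": 0, "ry": 0, "rz": 0}, {"tx": 0.97, "ty": -0.24, "tz": 0, "rx": 0, "ry": 0, "rz": 0}, {"tx": 0, "ty": 0, "tz": 0, "rx": 0, "ry": 0, "rz": 0}, {"tx": 0, "ty": 0, "tz": 0, "rx": 0, "ry": 0, "rz": 0}]'

```text
time: 17.4
tool_pos: [554.2, -96.5, 169.1]
tcp_rot: [3.142, 0.0, -0.24]
contact_force: [0.3, 0.3, -1.9]
grip_width: 11.6
finger_force: 30.0
```

```bash
python3 rel.py
```

```text
t 17.4 x,y 75.73 5.71 h 49.62 F 0.21 0.36 -1.86 rot [ 3.142  0.    -0.24 ] M [ 0.1   0.03 -0.  ]
```

Request:
carry_out --plan '[{"tx": 0.97, "ty": -0.24, "tz": 0, "rx": 0, "ry": 0, "rz": 0}, {"tx": 0.97, "ty": -0.24, "tz": 0, "rx": 0, "ry": 0, "rz": 0}, {"tx": 0.97, "ty": -0.24, "tz": 0, "rx": 0, "ry": 0, "rz": 0}, {"tx": 0.97, "ty": -0.24, "tz": 0, "rx": 0, "ry": 0, "rz": 0}, {"tx": 0, "ty": 0, "tz": 0, "rx": 0, "ry": 0, "rz": 0}, {"tx": 0, "ty": 0, "tz": 0, "rx": 0, "ry": 0, "rz": 0}]'

```text
time: 18.0
tool_pos: [558.1, -97.4, 169.1]
tcp_rot: [3.142, 0.0, -0.24]
contact_force: [-0.1, 0.6, -1.6]
grip_width: 12.1
finger_force: 30.0
```

```bash
python3 rel.py
```

```text
t 18.0 x,y 79.74 5.68 h 49.61 F -0.27 0.52 -1.59 rot [ 3.142  0.    -0.24 ] M [0.02 0.02 0.02]
```

Request:
carry_out --plan '[{"tx": 0.97, "ty": -0.24, "tz": 0, "rx": 0, "ry": 0, "rz": 0}, {"tx": 0.97, "ty": -0.24, "tz": 0, "rx": 0, "ry": 0, "rz": 0}, {"tx": 0, "ty": 0, "tz": 0, "rx": 0, "ry": 0, "rz": 0}, {"tx": 0, "ty": 0, "tz": 0, "rx": 0, "ry": 0, "rz": 0}]'

```text
time: 18.4
tool_pos: [560.1, -97.9, 169.1]
tcp_rot: [3.142, 0.0, -0.24]
contact_force: [1.0, 0.5, -1.6]
grip_width: 11.8
finger_force: 30.0
```

```bash
python3 rel.py
```

```text
t 18.4 x,y 81.78 5.67 h 49.61 F 0.88 0.78 -1.6 rot [ 3.142  0.    -0.24 ] M [-0.05 -0.04 -0.05]
```

No contact force yet at 81.8, later than before. I've used all the picture views, so I'll check numerically where the hung rack and new block are.

```bash
python3 look.py blue w6; python3 - <<'E'
from h import *
m=bot.camera_model("wrist")
for n in("w5","w6"):
    im=cv2.imread(f"pics/{n}.png")[:,:,::-1].copy();hsv=cv2.cvtColor(im,cv2.COLOR_RGB2HSV)
    print(n)
    for b in blobs(mask(im,"blue"),60)[:2]:print(" blue",b[0].round(1),b[1])
    h=hsv.astype(int);k=((h[...,0]<20)&(h[...,1]>170)&(h[...,2]>60)).astype(np.uint8);k[:,:240]=0;k[:,320:]=0;k[:180]=0
    b=max(blobs(k),key=lambda b:b[1][4]);print(" orange",b[1])
    # sample column strips: between fin edge and block edge
    for c in(264,265,291,292):print(c,[int(v) for v in hsv[110:244:3,c,2]])
    for c in(264,292):print("S",c,[int(v) for v in hsv[110:244:3,c,1]])
E
```

```text
[560.  -97.9 169.1] [ 3.142  0.    -0.24 ] [ 1.43 -0.91 -1.24]
cam [ 627. -115.  349.]
[277.2 185.8] [ 267  160   22   53 1111]
w5
 blue [276.7 176.7] [267 152  20  50 958]
 orange [ 266  223   25   50 1097]
264 [106, 144, 104, 125, 204, 234, 231, 177, 233, 233, 234, 234, 234, 234, 233, 231, 225, 225, 224, 224, 224, 223, 224, 223, 222, 222, 222, 222, 230, 229, 168, 127, 110, 123, 124, 124, 123, 124, 124, 123, 123, 123, 122, 121, 71]
265 [106, 129, 89, 121, 204, 233, 231, 180, 233, 234, 234, 234, 233, 234, 231, 211, 182, 181, 180, 180, 179, 178, 177, 175, 174, 175, 175, 177, 204, 205, 141, 124, 109, 123, 124, 125, 124, 124, 124, 123, 123, 124, 121, 121, 73]
291 [116, 107, 125, 117, 190, 233, 232, 165, 230, 232, 232, 232, 232, 232, 232, 231, 230, 230, 224, 228, 229, 228, 227, 222, 227, 227, 226, 221, 225, 224, 152, 124, 139, 226, 233, 230, 133, 124, 123, 124, 123, 122, 117, 117, 73]
292 [115, 90, 108, 98, 189, 233, 232, 158, 220, 227, 226, 226, 226, 226, 224, 223, 222, 221, 220, 219, 218, 217, 215, 214, 214, 213, 212, 211, 208, 207, 152, 127, 139, 226, 233, 231, 161, 124, 123, 123, 122
[... 1058 characters left out ...]
 224, 224, 221, 209, 226, 225, 228, 228, 184, 120, 126, 138, 122, 122, 122, 122, 121, 121, 119, 70]
292 [117, 79, 108, 101, 150, 92, 223, 233, 229, 138, 224, 233, 233, 232, 233, 233, 232, 233, 232, 225, 229, 230, 230, 229, 223, 228, 228, 227, 224, 227, 226, 225, 224, 181, 121, 127, 147, 124, 122, 122, 121, 121, 121, 119, 70]
S 264 [28, 25, 25, 24, 26, 30, 38, 33, 45, 49, 35, 32, 33, 33, 33, 33, 35, 35, 36, 41, 41, 43, 43, 44, 43, 44, 44, 45, 46, 47, 48, 44, 45, 44, 44, 46, 45, 48, 48, 46, 48, 47, 48, 47, 48]
S 292 [26, 23, 26, 25, 24, 30, 42, 32, 43, 46, 36, 33, 33, 33, 34, 36, 36, 38, 38, 42, 41, 41, 43, 43, 46, 42, 44, 44, 47, 46, 45, 45, 47, 49, 48, 48, 47, 47, 48, 48, 48, 48, 48, 47, 44]
```

```bash
cat > gap.py <<'E'
from h import *
m=bot.camera_model("wrist");o=bot.get_obs()
ex=np.array([np.cos(.24),-np.sin(.24)])
def rep(n,m,tcp,h):
    im=cv2.imread(f"pics/{n}.png");g=cv2.cvtColor(im,cv2.COLOR_BGR2GRAY)
    hp=lambda r,z:round(float((onz(m,(278,r),z,True)[:2]-[479.3,-84])@ex),1)
    p=g[110:244,[262,263,264]].mean(1);d=np.diff(p);
    e=[(110+i+.5,int(d[i])) for i in range(len(d)) if abs(d[i])>12]
    print(n,"edges",e,"tcp x",round(float((tcp[:2]-np.array([479.3,-84]))@ex),2))
    return hp
if __name__=="__main__":
    hp=rep("w6",m,o["tool_pos"],0)
    print("hung front/back z153",[(r,hp(r,153)) for r in(137,206,207)],"new back top z168",[(r,hp(r,168)) for r in(209,212,216,220)],"new back low z138",[(r,hp(r,138)) for r in(209,212,216)])
    m5=dict(m);c=-m["R"].T@m["t"]+np.array([559.5,-98.1,179.4])-o["tool_pos"];m5["t"]=-m["R"]@c
    hp=rep("w5",m5,np.array([559.5,-98.1,179.4]),0)
    print("hung front/back z153",[(r,hp(r,153)) for r in(131,199,200)],"new back top z173",[(r,hp(r,173)) for r in(203,206,209)])
E
python3 gap.py
```

```text
w6 edges [(112.5, 23), (114.5, -14), (116.5, 31), (118.5, -25), (119.5, -31), (121.5, 35), (122.5, 22), (124.5, -21), (125.5, 12), (126.5, 40), (127.5, 28), (134.5, -24), (135.5, -25), (137.5, 13), (138.5, 17), (139.5, 16), (204.5, -22), (205.5, -49), (206.5, -25), (241.5, -20), (242.5, -14)] tcp x 81.72
hung front/back z153 [(137, 142.0), (206, 99.1), (207, 98.5)] new back top z168 [(209, 101.3), (212, 99.5), (216, 97.1), (220, 94.6)] new back low z138 [(209, 93.0), (212, 90.9), (216, 88.1)]
w5 edges [(111.5, 21), (112.5, 32), (114.5, -16), (115.5, -22), (120.5, 14), (121.5, 49), (122.5, 26), (128.5, -12), (129.5, -27), (130.5, -20), (131.5, 26), (132.5, 25), (198.5, -16), (199.5, -28), (200.5, -16), (202.5, -20), (203.5, -19), (241.5, -19), (242.5, -15)] tcp x 81.25
hung front/back z153 [(131, 144.8), (199, 100.7), (200, 100.0)] new back top z173 [(203, 103.1), (206, 101.2), (209, 99.4)]
```

Request:
carry_out --plan '[{"tx": 0.97, "ty": -0.24, "tz": 0, "rx": 0, "ry": 0, "rz": 0}, {"tx": 0.97, "ty": -0.24, "tz": 0, "rx": 0, "ry": 0, "rz": 0}, {"tx": 0.97, "ty": -0.24, "tz": 0, "rx": 0, "ry": 0, "rz": 0}, {"tx": 0, "ty": 0, "tz": 0, "rx": 0, "ry": 0, "rz": 0}, {"tx": 0, "ty": 0, "tz": 0, "rx": 0, "ry": 0, "rz": 0}]'

```text
time: 18.95
tool_pos: [562.4, -98.4, 168.9]
tcp_rot: [3.142, 0.001, -0.24]
contact_force: [-4.8, 2.2, -0.3]
grip_width: 11.4
finger_force: 30.0
```

```bash
python3 rel.py
```

```text
t 18.95 x,y 84.15 5.72 h 49.4 F -5.21 1.01 -0.29 rot [ 3.142e+00  1.000e-03 -2.400e-01] M [0.28 1.01 0.04]
```

Request:
carry_out --plan '[{"tx": 0.97, "ty": -0.24, "tz": 0, "rx": 0, "ry": 0, "rz": 0}, {"tx": 0.97, "ty": -0.24, "tz": 0, "rx": 0, "ry": 0, "rz": 0}, {"tx": 0, "ty": 0, "tz": 0, "rx": 0, "ry": 0, "rz": 0}, {"tx": 0, "ty": 0, "tz": 0, "rx": 0, "ry": 0, "rz": 0}]'

```text
time: 19.35
tool_pos: [564.0, -98.8, 168.9]
tcp_rot: [3.142, 0.002, -0.24]
contact_force: [-6.0, 1.8, 0.5]
grip_width: 11.6
finger_force: 30.0
```

```bash
python3 rel.py
```

```text
t 19.35 x,y 85.83 5.75 h 49.4 F -6.25 0.35 0.46 rot [ 3.142e+00  2.000e-03 -2.400e-01] M [ 0.37  1.35 -0.01]
```

Request:
carry_out --plan '[{"tx": 0.97, "ty": -0.24, "tz": 0, "rx": 0, "ry": 0, "rz": 0}, {"tx": 0.97, "ty": -0.24, "tz": 0, "rx": 0, "ry": 0, "rz": 0}, {"tx": 0, "ty": 0, "tz": 0, "rx": 0, "ry": 0, "rz": 0}, {"tx": 0, "ty": 0, "tz": 0, "rx": 0, "ry": 0, "rz": 0}]'

```text
time: 19.75
tool_pos: [565.7, -99.2, 168.8]
tcp_rot: [-3.142, 0.003, -0.24]
contact_force: [-6.4, 1.9, 0.4]
grip_width: 11.7
finger_force: 30.0
```

```bash
python3 rel.py;python3 look.py blue w7;python3 - <<'E'
from gap import *
o=bot.get_obs();hp=rep("w7",m,o["tool_pos"],0)
for r in range(184,214,2):print((r,hp(r,153)),end="")
E
```

```text
t 19.75 x,y 87.5 5.74 h 49.34 F -6.61 0.31 0.39 rot [-3.142e+00  3.000e-03 -2.400e-01] M [ 0.39  1.53 -0.01]
[565.7 -99.2 168.9] [ 3.142e+00  3.000e-03 -2.400e-01] [-7.78  1.39  0.11]
cam [ 634. -116.  349.]
[277.4 189.1] [ 267  163   22   53 1123]
w7 edges [(124.5, 30), (125.5, 28), (127.5, -21), (128.5, 13), (129.5, 42), (130.5, 29), (137.5, -23), (138.5, -30), (139.5, -18), (140.5, 13), (141.5, 30), (142.5, 28), (204.5, -33), (205.5, -38), (206.5, -13), (241.5, -20), (242.5, -14)] tcp x 87.5
(184, 118.9)(186, 117.7)(188, 116.4)(190, 115.1)(192, 113.9)(194, 112.6)(196, 111.3)(198, 110.1)(200, 108.8)(202, 107.5)(204, 106.2)(206, 104.9)(208, 103.6)(210, 102.3)(212, 101.0)
```

Request:
carry_out --plan '[{"tx": 0.97, "ty": -0.24, "tz": 0, "rx": 0, "ry": 0, "rz": 0}, {"tx": 0.97, "ty": -0.24, "tz": -1, "rx": 0, "ry": 0, "rz": 0}, {"tx": 0, "ty": 0, "tz": 0, "rx": 0, "ry": 0, "rz": 0}, {"tx": 0, "ty": 0, "tz": 0, "rx": 0, "ry": 0, "rz": 0}]'

```text
time: 20.2
tool_pos: [567.7, -99.7, 167.9]
tcp_rot: [3.142, 0.003, -0.24]
contact_force: [-7.0, 1.5, 0.7]
grip_width: 12.5
finger_force: 30.0
```

```bash
python3 rel.py;python3 look.py blue w8;python3 rel.py;python3 - <<'E'
from gap import *
o=bot.get_obs();hp=rep("w8",m,o["tool_pos"],0)
E
```

```text
t 20.2 x,y 89.63 5.73 h 48.37 F -7.16 -0.19 0.65 rot [ 3.142e+00  3.000e-03 -2.400e-01] M [ 0.36  1.45 -0.05]
[567.7 -99.7 167.9] [ 3.142e+00  3.000e-03 -2.400e-01] [-6.64  1.24 -0.32]
cam [ 636. -117.  348.]
[277.5 193.8] [ 267  168   22   53 1131]
t 20.25 x,y 89.61 5.74 h 48.35 F -6.74 -0.38 -0.32 rot [ 3.142e+00  3.000e-03 -2.400e-01] M [ 0.44  1.45 -0.03]
w8 edges [(126.5, 16), (127.5, 36), (128.5, 21), (130.5, -24), (131.5, -12), (132.5, 31), (133.5, 42), (134.5, 21), (141.5, -25), (142.5, -29), (144.5, 20), (145.5, 31), (146.5, 20), (204.5, -22), (205.5, -46), (206.5, -23), (241.5, -19), (242.5, -14)] tcp x 89.61
```

Request:
carry_out --plan '[{"tx": 0, "ty": 0, "tz": -1, "rx": -0.005, "ry": -0.02, "rz": 0}, {"tx": 0, "ty": 0, "tz": -1, "rx": -0.005, "ry": -0.02, "rz": 0}, {"tx": 0, "ty": 0, "tz": -0.5, "rx": -0.005, "ry": -0.02, "rz": 0}, {"tx": 0, "ty": 0, "tz": 0, "rx": 0, "ry": 0, "rz": 0}, {"tx": 0, "ty": 0, "tz": 0, "rx": 0, "ry": 0, "rz": 0}]'

```text
time: 20.75
tool_pos: [567.3, -99.6, 165.2]
tcp_rot: [3.141, -0.059, -0.24]
contact_force: [-6.9, 1.4, -0.0]
grip_width: 11.8
finger_force: 30.0
```

```bash
python3 rel.py;python3 look.py blue w9;python3 rel.py;python3 - <<'E'
from h import *
ex=np.array([np.cos(.24),-np.sin(.24)])
m=bot.camera_model("wrist");im=cv2.imread("pics/w9.png")[:,:,::-1].copy()
b=max(blobs(mask(im,"blue"),60),key=lambda b:b[1][4])
for n,mm in(("w9",m),):print([round(float((onz(mm,(278,r),195,True)[:2]-[479.3,-84])@ex),2) for r in(b[1][1],b[1][1]+b[1][3],b[0][1])])
E
```

```text
t 20.75 x,y 89.24 5.73 h 45.69 F -7.04 -0.3 -0.02 rot [ 3.141 -0.059 -0.24 ] M [ 0.44  1.6  -0.04]
[567.3 -99.7 165.2] [ 3.141 -0.059 -0.24 ] [-7.47  1.44  0.01]
cam [ 624. -114.  349.]
[277.5 189.9] [ 267  163   22   54 1136]
t 20.8 x,y 89.24 5.73 h 45.67 F -7.6 -0.38 0.01 rot [ 3.141 -0.059 -0.24 ] M [ 0.42  1.63 -0.04]
[137.48, 111.2, 124.56]
```

```bash
cat > hung.py <<'E'
from h import *
from scipy.spatial.transform import Rotation as Ro
ex=np.array([np.cos(.24),-np.sin(.24)])
m=bot.camera_model("wrist");o=bot.get_obs()
T=lambda r:Ro.from_euler("xyz",r).as_matrix()
A=m["R"]@T(o["tcp_rot"]);off=T(o["tcp_rot"]).T@(-m["R"].T@m["t"]-o["tool_pos"])
def cam(p,r):
    R=A@T(r).T;return dict(camera_matrix=m["camera_matrix"],R=R,t=-R@(np.array(p)+T(r)@off))
def hung(n,mm):
    im=cv2.imread(f"pics/{n}.png")[:,:,::-1].copy();b=max(blobs(mask(im,"blue"),60),key=lambda b:b[1][4])
    x=[round(float((onz(mm,(278,r),z,True)[:2]-[479.3,-84])@ex),2) for r,z in((b[1][1]-.5,180),(b[1][1]+b[1][3]-.5,195),(b[0][1],190))]
    print(n,x)
if __name__=="__main__":
    hung("w4",cam([530.35,-92.6,189.75],[3.142,0,-.24]))
    hung("w5",cam([559.55,-98.1,179.4],[-3.142,.002,-.24]))
    hung("w6",cam([560,-97.9,169.1],[3.142,0,-.24]))
    hung("w7",cam([565.7,-99.2,168.85],[3.142,.003,-.24]))
    hung("w8",cam([567.7,-99.7,167.9],[3.142,.003,-.24]))
    hung("w9",cam([567.3,-99.65,165.2],[3.141,-.059,-.24]))
E
python3 hung.py
```

```text
w4 [120.64, 94.63, 107.49]
w5 [134.27, 109.57, 121.81]
w6 [131.38, 106.89, 119.34]
w7 [135.73, 111.37, 123.64]
w8 [135.28, 111.14, 123.48]
w9 [136.65, 111.38, 123.73]
```

Request:
carry_out --plan '[{"tx": 0.97, "ty": -0.24, "tz": 0, "rx": -0.005, "ry": -0.02, "rz": 0}, {"tx": 0.97, "ty": -0.24, "tz": 0, "rx": 0, "ry": 0, "rz": 0}, {"tx": 0.97, "ty": -0.24, "tz": 0, "rx": 0, "ry": 0, "rz": 0}, {"tx": 0, "ty": 0, "tz": 0, "rx": 0, "ry": 0, "rz": 0}, {"tx": 0, "ty": 0, "tz": 0, "rx": 0, "ry": 0, "rz": 0}]'

```text
time: 21.3
tool_pos: [570.3, -100.3, 165.3]
tcp_rot: [3.141, -0.079, -0.24]
contact_force: [-8.0, 2.2, 1.7]
grip_width: 12.2
finger_force: 30.0
```

```bash
cat > w.py <<'E'
import sys;from hung import *
n=sys.argv[1];cv2.imwrite(f"pics/{n}.png",bot.capture("wrist")[:,:,::-1]);hung(n,m)
im=cv2.imread(f"pics/{n}.png")[:,:,::-1];h=cv2.cvtColor(im,cv2.COLOR_RGB2HSV).astype(int)
k=((h[...,0]<20)&(h[...,1]>170)&(h[...,2]>60)).astype(np.uint8);k[:,:240]=0;k[:,320:]=0;k[:180]=0
print("orange",max(blobs(k),key=lambda b:b[1][4])[1])
E
python3 rel.py;python3 w.py w10;python3 rel.py
```

```text
t 21.3 x,y 92.32 5.76 h 45.8 F -8.25 0.26 1.71 rot [ 3.141 -0.079 -0.24 ] M [ 0.39  1.65 -0.04]
w10 [136.79, 111.26, 123.9]
orange [266 242  25  31 667]
t 21.35 x,y 92.31 5.77 h 45.83 F -8.0 0.34 1.62 rot [ 3.141 -0.079 -0.24 ] M [0.48 1.66 0.  ]
```

```bash
python3 - <<'E'
from hung import *
C={"w6":cam([560,-97.9,169.1],[3.142,0,-.24]),"w8":cam([567.7,-99.7,167.9],[3.142,.003,-.24]),"w10":m}
for n,mm in C.items():
    g=cv2.imread(f"pics/{n}.png",0)
    print(n)
    for cs in((238,246),(304,314)):
        p=g[165:245,cs[0]:cs[1]].mean(1);print(p.astype(int).tolist())
    print([(r,round(float((onz(mm,(242,r),88,True)[:2]-[479.3,-84])@ex),1)) for r in(180,190,200,210)])
E
```

```text
w6
[162, 167, 133, 112, 134, 176, 159, 121, 109, 136, 176, 147, 115, 106, 109, 114, 119, 132, 143, 138, 128, 149, 164, 144, 123, 130, 152, 158, 133, 110, 105, 109, 134, 157, 133, 103, 98, 114, 127, 107, 89, 86, 88, 89, 84, 83, 92, 105, 108, 95, 94, 112, 134, 130, 103, 97, 119, 136, 121, 98, 95, 106, 110, 97, 93, 102, 110, 101, 86, 81, 82, 81, 80, 78, 77, 75, 74, 71, 61, 47]
[128, 147, 123, 105, 107, 129, 143, 118, 103, 113, 136, 143, 123, 110, 99, 99, 106, 110, 113, 112, 115, 145, 159, 135, 111, 122, 149, 156, 131, 105, 99, 103, 116, 130, 122, 105, 104, 121, 134, 117, 102, 103, 116, 124, 107, 92, 88, 90, 89, 84, 85, 93, 105, 107, 99, 99, 114, 126, 117, 103, 103, 119, 126, 106, 98, 113, 128, 121, 93, 81, 81, 81, 81, 80, 80, 79, 78, 76, 69, 58]
[(180, 103.9), (190, 95.5), (200, 87.0), (210, 78.4)]
w8
[176, 144, 114, 120, 157, 177, 138, 111, 126, 165, 167, 127, 109, 128, 162, 151, 109, 96, 101, 109, 114, 123, 138, 153, 160, 160, 153, 132, 119, 115, 121, 140, 140, 116, 115, 131, 131, 115, 98, 91, 99, 118, 127, 105, 92, 97, 110, 112, 92, 81, 79, 81, 83, 83, 91, 114, 134, 123, 97, 95, 115,
[... 632 characters left out ...]
7, 108, 138, 168, 140, 111, 108, 110, 111, 115, 126, 147, 155, 157, 156, 153, 144, 134, 139, 140, 129, 138, 149, 139, 113, 98, 103, 130, 150, 127, 96, 89, 102, 108, 92, 79, 81, 94, 101, 93, 86, 93, 107, 110, 98, 93, 111, 133, 128, 98, 88, 102, 120, 112, 89, 70, 52]
[93, 111, 140, 131, 104, 96, 113, 143, 132, 104, 98, 119, 149, 129, 102, 100, 123, 149, 123, 101, 106, 132, 146, 115, 98, 108, 133, 142, 114, 107, 106, 105, 104, 108, 127, 150, 157, 158, 156, 145, 126, 128, 142, 132, 125, 142, 147, 129, 100, 94, 110, 126, 116, 97, 94, 109, 123, 111, 91, 84, 88, 89, 81, 76, 82, 97, 104, 95, 90, 101, 120, 121, 98, 92, 105, 119, 112, 91, 75, 61]
[(180, 121.1), (190, 112.8), (200, 104.5), (210, 96.2)]
```

```bash
python3 - <<'E'
from hung import *
C={"w4":cam([530.35,-92.6,189.75],[3.142,0,-.24]),"w6":cam([560,-97.9,169.1],[3.142,0,-.24]),"w8":cam([567.7,-99.7,167.9],[3.142,.003,-.24]),"w9":cam([567.3,-99.65,165.2],[3.141,-.059,-.24]),"w10":m}
for n,mm in C.items():
    im=cv2.imread(f"pics/{n}.png").astype(float)
    print(n,im[205:285,274:283,2].mean(1).astype(int).tolist())
E
```

```text
w4 [225, 231, 234, 234, 234, 234, 234, 232, 229, 227, 229, 225, 197, 144, 116, 111, 111, 111, 110, 111, 110, 111, 110, 110, 110, 110, 111, 110, 110, 111, 111, 111, 110, 111, 110, 110, 112, 116, 120, 123, 125, 126, 126, 127, 127, 128, 127, 127, 127, 127, 127, 127, 127, 127, 127, 127, 127, 126, 127, 126, 126, 127, 126, 126, 126, 126, 120, 99, 65, 55, 62, 65, 65, 69, 75, 75, 73, 76, 79, 82]
w6 [47, 46, 46, 45, 44, 43, 42, 47, 71, 102, 121, 135, 156, 169, 161, 148, 130, 122, 121, 121, 122, 121, 121, 121, 121, 121, 118, 112, 108, 107, 107, 107, 107, 107, 107, 107, 106, 107, 106, 106, 107, 106, 107, 107, 107, 107, 107, 107, 107, 107, 107, 107, 106, 107, 109, 112, 117, 120, 122, 123, 123, 124, 124, 124, 124, 124, 118, 97, 63, 53, 60, 63, 63, 67, 74, 73, 72, 75, 78, 80]
w8 [47, 46, 45, 45, 44, 44, 44, 43, 43, 43, 42, 41, 41, 40, 39, 44, 68, 99, 116, 120, 122, 122, 122, 121, 122, 121, 121, 121, 121, 120, 116, 109, 105, 104, 104, 104, 104, 104, 104, 105, 104, 105, 105, 105, 104, 104, 104, 105, 104, 104, 104, 105, 104, 105, 107, 111, 116, 119, 122, 123, 123, 124, 124, 125, 124, 124, 119, 97, 63, 53, 59, 63, 62, 67, 73, 73, 72, 74, 77, 80]
w9 [50, 49, 49, 48, 48, 48, 47, 47, 46, 45, 44, 43, 52, 80, 110, 123, 147, 184, 210, 222, 227, 227, 219, 196, 171, 145, 125, 119, 119, 119, 117, 112, 105, 102, 102, 102, 102, 102, 102, 102, 103, 105, 108, 109, 110, 110, 111, 112, 111, 108, 106, 105, 105, 105, 107, 109, 113, 116, 118, 119, 120, 121, 121, 121, 121, 120, 115, 95, 62, 52, 55, 53, 52, 61, 72, 72, 71, 73, 75, 78]
w10 [52, 51, 51, 50, 50, 50, 49, 49, 48, 48, 47, 47, 47, 46, 44, 43, 46, 66, 95, 120, 153, 191, 214, 223, 226, 225, 215, 185, 147, 125, 120, 119, 119, 119, 116, 109, 102, 100, 100, 100, 100, 100, 100, 100, 100, 100, 102, 104, 107, 108, 109, 111, 113, 116, 125, 137, 136, 126, 119, 118, 119, 120, 121, 121, 121, 121, 115, 94, 62, 54, 60, 64, 64, 67, 73, 72, 71, 73, 76, 78]
```

```bash
python3 - <<'E'
from hung import *
mt=cam([0,0,0],[np.pi,0,0])   # tool at origin, upright, yaw 0: x fwd
f=lambda r,z:float(onz(mt,(278,r),z,True)[0])
for n,b,t,dz in(("w4",218,241.5,-6.5),("w6",231.5,260,-1.2),("w8",235,260.5,-1.2),("w9",236.5,260,-1.2),("w10",240,258.3,-1.2)):
    xb,xt=f(b,dz),f(t,dz+42);print(n,round(xb,1),round(xt,1),"slip tilt",round((xt-xb)/42,3))
E
```

```text
w4 12.5 13.6 slip tilt 0.026
w6 5.7 6.3 slip tilt 0.013
w8 3.5 6.0 slip tilt 0.059
w9 2.6 6.3 slip tilt 0.088
w10 0.4 7.2 slip tilt 0.162
```

Request:
carry_out --plan '[{"tx": 0.2, "ty": -0.05, "tz": 0.1, "rx": -0.006, "ry": -0.025, "rz": 0}, {"tx": 0.2, "ty": -0.05, "tz": 0.1, "rx": -0.006, "ry": -0.025, "rz": 0}, {"tx": 0.2, "ty": -0.05, "tz": 0.1, "rx": -0.006, "ry": -0.025, "rz": 0}, {"tx": 0, "ty": 0, "tz": 0, "rx": 0, "ry": 0, "rz": 0}, {"tx": 0, "ty": 0, "tz": 0, "rx": 0, "ry": 0, "rz": 0}]'

```text
time: 21.85
tool_pos: [570.8, -100.5, 165.1]
tcp_rot: [-3.142, -0.156, -0.24]
contact_force: [-7.0, 1.8, -1.4]
grip_width: 12.0
finger_force: 30.0
```

```bash
cat > st.py <<'E'
import sys;from hung import *
n=sys.argv[1];im=bot.capture("wrist");cv2.imwrite(f"pics/{n}.png",im[:,:,::-1]);hung(n,m)
p=im[200:285,274:283,0].astype(float).mean(1);s=im[200:285,274:283,2].astype(float).mean(1)
print("B",s[20:50].astype(int).tolist());print("R",p[30:72].astype(int).tolist())
k=(p>85)&(s<50);b=200+np.where(k)[0][0];mt=cam([0,0,0],[np.pi,0,0]);f=lambda r,z:float(onz(mt,(278,r),z,True)[0])
i0=b-200+5;pp=p[i0:265-200];d=np.convolve(np.diff(pp),np.ones(5),"same");t=200+i0+np.argmax(d)+.5
xb,xt=f(b,-1.2),f(t,40.8);print("base",b,"top",t,round(xb,1),round(xt,1),"slip",round((xt-xb)/42-.02,3),"rack tilt",round((xt-xb)/42-.02+o["tcp_rot"][1],3))
E
python3 st.py w11; python3 rel.py
```

```text
w11 [137.69, 111.24, 124.04]
B [151, 171, 160, 130, 102, 94, 100, 123, 152, 171, 183, 189, 189, 189, 190, 190, 189, 189, 189, 189, 185, 166, 120, 61, 30, 27, 26, 27, 26, 26]
R [222, 225, 225, 225, 225, 225, 225, 225, 225, 225, 223, 210, 170, 128, 115, 114, 114, 113, 109, 104, 101, 99, 99, 99, 99, 99, 99, 99, 99, 101, 106, 110, 114, 117, 118, 119, 121, 130, 163, 206, 224, 219]
base 244 top 260.5 -2.2 6.0 slip 0.176 rack tilt 0.02
t 21.9 x,y 92.83 5.73 h 45.63 F -6.39 -0.31 -1.91 rot [ 3.142 -0.156 -0.24 ] M [ 0.41  1.62 -0.06]
```

Request:
carry_out --plan '[{"tx": -2.9, "ty": 0.7, "tz": 1, "rx": 0, "ry": 0, "rz": 0}, {"tx": -4.9, "ty": 1.2, "tz": 2, "rx": 0, "ry": 0, "rz": 0}, {"tx": -4.9, "ty": 1.2, "tz": 6, "rx": 0, "ry": 0, "rz": 0}, {"tx": -8, "ty": 2, "tz": 8, "rx": 0, "ry": 0, "rz": 0}, {"tx": -17, "ty": 4, "tz": 0, "rx": 0, "ry": 0, "rz": 0}, {"tx": -22, "ty": 4, "tz": 0, "rx": 0, "ry": 0, "rz": 0}, {"tx": -22, "ty": 4, "tz": 0, "rx": 0, "ry": 0, "rz": 0}, {"tx": -14, "ty": 3, "tz": -3, "rx": 0, "ry": 0, "rz": 0}, {"tx": -7, "ty": 1, "tz": -10, "rx": 0, "ry": 0, "rz": 0}, {"tx": 0, "ty": 0, "tz": -20, "rx": 0, "ry": 0, "rz": 0}, {"tx": 0, "ty": 0, "tz": -18, "rx": 0, "ry": 0, "rz": 0}, {"tx": 0, "ty": 0, "tz": -9, "rx": 0, "ry": 0, "rz": 0}]'

```text
time: 23.1
tool_pos: [469.4, -79.8, 122.9]
tcp_rot: [3.141, -0.16, -0.24]
contact_force: [-0.5, -0.2, -1.4]
grip_width: 11.7
finger_force: 30.0
```

Request:
carry_out --plan '[{"tx": 0, "ty": 0, "tz": -3, "rx": 0, "ry": 0, "rz": 0}, {"tx": 0, "ty": 0, "tz": -2, "rx": 0, "ry": 0, "rz": 0}, {"tx": 0, "ty": 0, "tz": -2, "rx": 0, "ry": 0, "rz": 0}, {"tx": 0, "ty": 0, "tz": 0, "rx": 0, "ry": 0, "rz": 0}, {"tx": 0, "ty": 0, "tz": 0, "rx": 0, "ry": 0, "rz": 0}]'

```text
time: 23.6
tool_pos: [469.9, -79.9, 116.3]
tcp_rot: [3.141, -0.16, -0.24]
contact_force: [-0.2, -0.1, -1.5]
grip_width: 12.0
finger_force: 30.0
```

```bash
python3 rel.py
```

```text
t 23.6 x,y -10.13 1.71 h -3.17 F -0.18 -0.12 -1.48 rot [ 3.141 -0.16  -0.24 ] M [ 0.08  0.17 -0.08]
```

Request:
carry_out --plan '[{"tx": 0, "ty": 0, "tz": -1, "rx": 0, "ry": 0, "rz": 0}, {"tx": 0, "ty": 0, "tz": -1, "rx": 0, "ry": 0, "rz": 0}, {"tx": 0, "ty": 0, "tz": 0, "rx": 0, "ry": 0, "rz": 0}]'

```text
time: 23.9
tool_pos: [470.8, -80.3, 115.1]
tcp_rot: [3.141, -0.163, -0.24]
contact_force: [0.7, 0.4, 5.6]
grip_width: 11.6
finger_force: 30.0
```

```bash
python3 rel.py; python3 st.py w12
```

```text
t 23.9 x,y -9.1 1.6 h -4.36 F 0.58 0.57 5.58 rot [ 3.141 -0.163 -0.24 ] M [ 0.11  0.2  -0.02]Traceback (most recent call last):
  File "st.py", line 2, in <module>
    n=sys.argv[1];im=bot.capture("wrist");cv2.imwrite(f"pics/{n}.png",im[:,:,::-1]);hung(n,m)
                                                                                    ~~~~^^^^^
  File "hung.py", line 10, in hung
    im=cv2.imread(f"pics/{n}.png")[:,:,::-1].copy();b=max(blobs(mask(im,"blue"),60),key=lambda b:b[1][4])
                                                      ~~~^^^^^^^^^^^^^^^^^^^^^^^^^^^^^^^^^^^^^^^^^^^^^^^^
ValueError: max() iterable argument is empty
```

Request:
carry_out --plan '[{"tx": 0, "ty": 0, "tz": 0, "rx": 0, "ry": 0, "rz": 0}, {"tx": 0, "ty": 0, "tz": 0, "rx": 0, "ry": 0, "rz": 0}, {"tx": 0, "ty": 0, "tz": 1, "rx": 0, "ry": 0, "rz": 0}, {"tx": 0, "ty": 0, "tz": 5, "rx": 0, "ry": 0, "rz": 0}, {"tx": -5.05, "ty": 1.24, "tz": 0, "rx": 0.013, "ry": 0.053, "rz": 0}, {"tx": -5.05, "ty": 1.24, "tz": 0, "rx": 0.013, "ry": 0.053, "rz": 0}, {"tx": -5.05, "ty": 1.24, "tz": 0, "rx": 0.012, "ry": 0.052, "rz": 0}, {"tx": 0, "ty": 0, "tz": 0, "rx": 0, "ry": 0, "rz": 0}, {"tx": 0, "ty": 0, "tz": 0, "rx": 0, "ry": 0, "rz": 0}]' --gripper 0.8

```text
time: 24.85
tool_pos: [454.6, -76.1, 119.9]
tcp_rot: [3.141, 0.002, -0.24]
contact_force: [0.3, -1.0, -0.5]
grip_width: 18.3
finger_force: 0.0
```

```bash
python3 rel.py; python3 - <<'E'
from hung import *
im=bot.capture("wrist");cv2.imwrite("pics/w13.png",im[:,:,::-1])
p=im[190:285,274:283,0].astype(float).mean(1);s=im[190:285,274:283,2].astype(float).mean(1)
print(p.astype(int).tolist());print(s.astype(int).tolist())
z=o["tool_pos"][2];mt=cam([0,0,0],[np.pi,0,0])
print([(r,round(float(onz(mt,(278,r),113-z,True)[0]),1),round(float(onz(mt,(278,r),155-z,True)[0]),1)) for r in range(215,265,5)])
E
```

```text
t 24.85 x,y -25.87 1.78 h 0.41 F 0.51 -0.92 -0.49 rot [ 3.141e+00  2.000e-03 -2.400e-01] M [ 0.06  0.01 -0.  ]
[121, 126, 129, 132, 144, 176, 212, 227, 233, 236, 237, 237, 237, 237, 237, 237, 237, 236, 235, 224, 185, 143, 131, 130, 131, 131, 131, 131, 131, 132, 132, 132, 131, 131, 131, 130, 128, 123, 119, 116, 114, 114, 116, 120, 125, 127, 129, 129, 130, 130, 130, 130, 130, 130, 130, 130, 130, 130, 130, 130, 130, 129, 129, 129, 129, 129, 129, 129, 129, 129, 129, 129, 129, 128, 129, 129, 128, 128, 128, 128, 128, 123, 101, 65, 51, 53, 55, 57, 66, 76, 77, 76, 78, 81, 84]
[101, 102, 104, 106, 116, 140, 169, 186, 195, 200, 200, 200, 200, 199, 199, 199, 199, 199, 195, 171, 115, 57, 33, 32, 31, 31, 31, 30, 30, 29, 29, 28, 28, 27, 27, 27, 26, 27, 27, 26, 27, 26, 25, 24, 24, 23, 22, 22, 22, 21, 20, 19, 19, 18, 19, 18, 18, 17, 17, 18, 16, 16, 16, 15, 15, 15, 15, 14, 14, 14, 14, 14, 14, 14, 13, 13, 12, 12, 12, 12, 12, 15, 26, 37, 43, 45, 48, 49, 58, 67, 68, 67, 70, 73, 75]
[(215, 14.2, 26.6), (220, 11.1, 24.2), (225, 7.9, 21.7), (230, 4.7, 19.3), (235, 1.5, 16.7), (240, -1.8, 14.2), (245, -5.1, 11.6), (250, -8.5, 9.0), (255, -11.9, 6.4), (260, -15.3, 3.7)]
```

Request:
carry_out --plan '[{"tx": 3.4, "ty": -0.8, "tz": -2, "rx": 0, "ry": 0, "rz": 0}, {"tx": 0, "ty": 0, "tz": -3, "rx": 0, "ry": 0, "rz": 0}, {"tx": 0, "ty": 0, "tz": -1, "rx": 0, "ry": 0, "rz": 0}, {"tx": 0, "ty": 0, "tz": -0.7, "rx": 0, "ry": 0, "rz": 0}, {"tx": 0, "ty": 0, "tz": 0, "rx": 0, "ry": 0, "rz": 0}, {"tx": 0, "ty": 0, "tz": 0, "rx": 0, "ry": 0, "rz": 0}]'

```text
time: 25.5
tool_pos: [457.8, -76.9, 113.3]
tcp_rot: [3.141, 0.003, -0.24]
contact_force: [-0.9, -0.4, 0.9]
grip_width: 18.2
finger_force: 0.0
```

```bash
python3 rel.py
```

```text
t 25.5 x,y -22.53 1.79 h -6.24 F -0.73 -0.62 0.94 rot [ 3.141e+00  3.000e-03 -2.400e-01] M [ 0.04  0.04 -0.05]
```

Request:
carry_out --plan '[{"tx": 0, "ty": 0, "tz": -0.6, "rx": 0, "ry": 0, "rz": 0}, {"tx": 0, "ty": 0, "tz": 0, "rx": 0, "ry": 0, "rz": 0}]'

```text
time: 25.7
tool_pos: [457.8, -76.9, 112.6]
tcp_rot: [3.141, 0.003, -0.24]
contact_force: [-0.2, 0.1, 0.1]
grip_width: 18.4
finger_force: 0.0
```

Request:
carry_out --plan '[{"tx": 0, "ty": 0, "tz": 0, "rx": 0, "ry": 0, "rz": 0}, {"tx": 0, "ty": 0, "tz": 0, "rx": 0, "ry": 0, "rz": 0}, {"tx": 0, "ty": 0, "tz": 0, "rx": 0, "ry": 0, "rz": 0}, {"tx": 0, "ty": 0, "tz": 0, "rx": 0, "ry": 0, "rz": 0}]' --gripper 1

```text
time: 26.1
tool_pos: [457.8, -77.0, 112.7]
tcp_rot: [3.141, 0.003, -0.24]
contact_force: [-0.2, -1.1, 0.3]
grip_width: 11.8
finger_force: 30.0
```

```bash
python3 rel.py
```

```text
t 26.1 x,y -22.51 1.72 h -6.85 F 0.08 -1.11 0.33 rot [ 3.141e+00  3.000e-03 -2.400e-01] M [ 0.    0.03 -0.  ]
```

Request:
carry_out --plan '[{"tx": 0, "ty": 0, "tz": 8, "rx": 0, "ry": 0, "rz": 0}, {"tx": 0, "ty": 0, "tz": 20, "rx": 0, "ry": 0, "rz": 0}, {"tx": 0, "ty": 0, "tz": 25, "rx": 0, "ry": 0, "rz": 0}, {"tx": 0, "ty": 0, "tz": 16, "rx": 0, "ry": 0, "rz": 0}, {"tx": 6, "ty": 2.4, "tz": 0, "rx": 0, "ry": 0, "rz": 0}, {"tx": 15, "ty": -3.6, "tz": 0, "rx": 0, "ry": 0, "rz": 0}, {"tx": 19, "ty": -4.6, "tz": 0, "rx": 0, "ry": 0, "rz": 0}, {"tx": 19, "ty": -4.6, "tz": 0, "rx": 0, "ry": 0, "rz": 0}, {"tx": 9, "ty": -2.2, "tz": 0, "rx": 0, "ry": 0, "rz": 0}, {"tx": 4, "ty": -1, "tz": 0, "rx": 0, "ry": 0, "rz": 0}, {"tx": 0, "ty": 0, "tz": 0, "rx": 0, "ry": 0, "rz": 0}, {"tx": 0, "ty": 0, "tz": -3, "rx": 0, "ry": 0, "rz": 0}]'

```text
time: 27.3
tool_pos: [529.4, -90.3, 178.6]
tcp_rot: [3.141, 0.003, -0.24]
contact_force: [0.7, 1.1, -1.8]
grip_width: 11.9
finger_force: 30.0
```

```bash
python3 rel.py
```

```text
t 27.3 x,y 50.12 5.78 h 59.12 F 0.44 1.24 -1.76 rot [ 3.141e+00  3.000e-03 -2.400e-01] M [0.03 0.03 0.05]
```

Request:
carry_out --plan '[{"tx": 0, "ty": 0, "tz": -4, "rx": 0, "ry": 0, "rz": 0}, {"tx": 0, "ty": 0, "tz": -3, "rx": 0, "ry": 0, "rz": 0}, {"tx": 0, "ty": 0, "tz": -3, "rx": 0, "ry": 0, "rz": 0}, {"tx": 0, "ty": 0, "tz": -2, "rx": 0, "ry": 0, "rz": 0}, {"tx": 2.9, "ty": -0.7, "tz": 0, "rx": 0, "ry": 0, "rz": 0}, {"tx": 2.9, "ty": -0.7, "tz": 0, "rx": 0, "ry": 0, "rz": 0}, {"tx": 2.9, "ty": -0.7, "tz": 0, "rx": 0, "ry": 0, "rz": 0}, {"tx": 2.9, "ty": -0.7, "tz": 0, "rx": 0, "ry": 0, "rz": 0}, {"tx": 2.9, "ty": -0.7, "tz": 0, "rx": 0, "ry": 0, "rz": 0}, {"tx": 1.94, "ty": -0.48, "tz": 0, "rx": 0, "ry": 0, "rz": 0}, {"tx": 0, "ty": 0, "tz": 0, "rx": 0, "ry": 0, "rz": 0}, {"tx": 0, "ty": 0, "tz": 0, "rx": 0, "ry": 0, "rz": 0}]'

```text
time: 28.5
tool_pos: [546.2, -94.5, 166.6]
tcp_rot: [3.141, 0.003, -0.24]
contact_force: [-0.2, -0.4, -2.2]
grip_width: 12.0
finger_force: 30.0
```

```bash
python3 rel.py
```

```text
t 28.5 x,y 67.48 5.72 h 47.08 F -0.12 -0.42 -2.16 rot [ 3.141e+00  3.000e-03 -2.400e-01] M [ 0.02  0.01 -0.03]
```

Request:
carry_out --plan '[{"tx": 1.94, "ty": -0.48, "tz": 0, "rx": 0, "ry": 0, "rz": 0}, {"tx": 1.94, "ty": -0.48, "tz": 0, "rx": 0, "ry": 0, "rz": 0}, {"tx": 1.94, "ty": -0.48, "tz": 0, "rx": 0, "ry": 0, "rz": 0}, {"tx": 0.97, "ty": -0.24, "tz": -1, "rx": 0, "ry": 0, "rz": 0}, {"tx": 0.97, "ty": -0.24, "tz": 0, "rx": 0, "ry": 0, "rz": 0}, {"tx": 0, "ty": 0, "tz": 0, "rx": 0, "ry": 0, "rz": 0}, {"tx": 0, "ty": 0, "tz": 0, "rx": 0, "ry": 0, "rz": 0}]'

```text
time: 29.2
tool_pos: [553.5, -96.3, 165.3]
tcp_rot: [3.141, 0.004, -0.24]
contact_force: [-2.9, 0.5, -1.4]
grip_width: 11.9
finger_force: 30.0
```

```bash
python3 rel.py; python3 st.py w14|tail -1
```

```text
t 29.2 x,y 75.0 5.73 h 45.77 F -2.94 -0.25 -1.39 rot [ 3.141  0.004 -0.24 ] M [0.2 0.8 0. ]
base 220 top 245.5 12.9 13.7 slip -0.002 rack tilt 0.003
```

Request:
carry_out --plan '[{"tx": 0.97, "ty": -0.24, "tz": 0, "rx": 0, "ry": 0, "rz": 0}, {"tx": 0.97, "ty": -0.24, "tz": 0, "rx": 0, "ry": 0, "rz": 0}, {"tx": 0.97, "ty": -0.24, "tz": 0, "rx": 0, "ry": 0, "rz": 0}, {"tx": 0, "ty": 0, "tz": 0, "rx": 0, "ry": 0, "rz": 0}, {"tx": 0, "ty": 0, "tz": 0, "rx": 0, "ry": 0, "rz": 0}]'

```text
time: 29.75
tool_pos: [556.4, -96.9, 165.4]
tcp_rot: [3.141, 0.005, -0.24]
contact_force: [-5.2, 0.9, -3.4]
grip_width: 11.8
finger_force: 30.0
```

```bash
python3 rel.py; python3 st.py w15|grep -v "^[BR] "
```

```text
t 29.75 x,y 77.92 5.75 h 45.88 F -5.26 -0.33 -3.39 rot [ 3.141  0.005 -0.24 ] M [ 0.26  1.26 -0.04]
w15 [136.34, 111.31, 123.73]
base 221 top 245.5 12.3 13.7 slip 0.013 rack tilt 0.018
```

Request:
carry_out --plan '[{"tx": 0.97, "ty": -0.24, "tz": 0, "rx": 0, "ry": 0, "rz": 0}, {"tx": 0.97, "ty": -0.24, "tz": 0, "rx": 0, "ry": 0, "rz": 0}, {"tx": 0.97, "ty": -0.24, "tz": 0, "rx": 0, "ry": 0, "rz": 0}, {"tx": 0, "ty": 0, "tz": 0, "rx": 0, "ry": 0, "rz": 0}, {"tx": 0, "ty": 0, "tz": 0, "rx": 0, "ry": 0, "rz": 0}]'

```text
time: 30.3
tool_pos: [558.4, -97.4, 165.4]
tcp_rot: [3.141, 0.007, -0.24]
contact_force: [-9.0, 2.8, 0.2]
grip_width: 11.8
finger_force: 30.0
```

```bash
python3 rel.py; python3 st.py w16|grep -v "^[BR] "; python3 rel.py
```

```text
t 30.3 x,y 80.02 5.75 h 45.87 F -9.35 0.56 0.22 rot [ 3.141  0.007 -0.24 ] M [ 0.44  1.81 -0.04]
w16 [138.0, 113.01, 125.31]
base 221 top 245.5 12.3 13.7 slip 0.013 rack tilt 0.02
t 30.35 x,y 80.01 5.76 h 45.88 F -7.87 -0.38 -0.45 rot [ 3.141  0.007 -0.24 ] M [ 0.41  1.79 -0.02]
```

Request:
carry_out --plan '[{"tx": 0.2, "ty": -0.05, "tz": 0, "rx": -0.005, "ry": -0.02, "rz": 0}, {"tx": 0, "ty": 0, "tz": -1, "rx": 0, "ry": 0, "rz": 0}, {"tx": 0, "ty": 0, "tz": -1, "rx": 0, "ry": 0, "rz": 0}, {"tx": 0, "ty": 0, "tz": -1, "rx": 0, "ry": 0, "rz": 0}, {"tx": 0, "ty": 0, "tz": -1, "rx": 0, "ry": 0, "rz": 0}, {"tx": 0, "ty": 0, "tz": 0, "rx": 0, "ry": 0, "rz": 0}]'

```text
time: 30.95
tool_pos: [558.8, -97.5, 161.4]
tcp_rot: [3.141, -0.015, -0.24]
contact_force: [-8.0, 1.3, 0.5]
grip_width: 12.1
finger_force: 30.0
```

```bash
python3 rel.py; python3 st.py w17|grep -v "^[BR] "; python3 rel.py
```

```text
t 30.95 x,y 80.46 5.78 h 41.94 F -8.07 -0.62 0.53 rot [ 3.141 -0.015 -0.24 ] M [ 0.46  1.66 -0.06]
w17 [138.24, 113.05, 125.44]
base 222 top 245.5 11.6 13.6 slip 0.028 rack tilt 0.013
t 31.0 x,y 80.44 5.77 h 41.91 F -8.37 0.84 -0.77 rot [ 3.141 -0.015 -0.24 ] M [ 0.39  1.63 -0.06]
```

Request:
carry_out --plan '[{"tx": 0, "ty": 0, "tz": -1, "rx": 0, "ry": 0, "rz": 0}, {"tx": 0, "ty": 0, "tz": -1, "rx": 0, "ry": 0, "rz": 0}, {"tx": 0, "ty": 0, "tz": -1, "rx": 0, "ry": 0, "rz": 0}, {"tx": 0, "ty": 0, "tz": -1, "rx": 0, "ry": 0, "rz": 0}, {"tx": 0, "ty": 0, "tz": 0, "rx": 0, "ry": 0, "rz": 0}]'

```text
time: 31.5
tool_pos: [558.8, -97.5, 157.4]
tcp_rot: [3.141, -0.015, -0.24]
contact_force: [-7.3, 1.4, 0.0]
grip_width: 11.6
finger_force: 30.0
```

```bash
python3 rel.py
```

```text
t 31.5 x,y 80.41 5.81 h 37.9 F -7.41 -0.38 0.01 rot [ 3.141 -0.015 -0.24 ] M [ 0.43  1.65 -0.08]
```

h is about 44.7 mm and the rack is moving down freely. I'll go on to the bar.

Request:
carry_out --plan '[{"tx": 0, "ty": 0, "tz": -1, "rx": 0, "ry": 0, "rz": 0}, {"tx": 0, "ty": 0, "tz": -1, "rx": 0, "ry": 0, "rz": 0}, {"tx": 0, "ty": 0, "tz": -1, "rx": 0, "ry": 0, "rz": 0}, {"tx": 0, "ty": 0, "tz": -1, "rx": 0, "ry": 0, "rz": 0}, {"tx": 0, "ty": 0, "tz": 0, "rx": 0, "ry": 0, "rz": 0}]'

```text
time: 32.0
tool_pos: [558.7, -97.5, 153.4]
tcp_rot: [3.141, -0.014, -0.24]
contact_force: [-7.6, 2.2, -0.5]
grip_width: 11.7
finger_force: 30.0
```

```bash
python3 rel.py
```

```text
t 32.0 x,y 80.37 5.77 h 33.91 F -7.88 0.36 -0.51 rot [ 3.141 -0.014 -0.24 ] M [ 0.44  1.68 -0.03]
```

Request:
carry_out --plan '[{"tx": 0, "ty": 0, "tz": -0.5, "rx": 0, "ry": 0, "rz": 0}, {"tx": 0, "ty": 0, "tz": -0.4, "rx": 0, "ry": 0, "rz": 0}, {"tx": -0.5, "ty": 0.12, "tz": 0, "rx": 0, "ry": 0, "rz": 0}, {"tx": -0.5, "ty": 0.12, "tz": 0, "rx": 0, "ry": 0, "rz": 0}, {"tx": 0, "ty": 0, "tz": 0, "rx": 0, "ry": 0, "rz": 0}]'

```text
time: 32.5
tool_pos: [558.5, -97.5, 152.7]
tcp_rot: [3.141, -0.016, -0.24]
contact_force: [-6.1, 2.3, -0.7]
grip_width: 11.7
finger_force: 30.0
```

```bash
python3 rel.py; python3 st.py w18|grep -v "^[BR] "
```

```text
t 32.5 x,y 80.15 5.75 h 33.21 F -6.45 0.74 -0.75 rot [ 3.141 -0.016 -0.24 ] M [0.34 1.23 0.02]
w18 [138.36, 112.87, 125.3]
base 222 top 245.5 11.6 13.6 slip 0.028 rack tilt 0.011
```

Request:
carry_out --plan '[{"tx": -0.4, "ty": 0.1, "tz": -0.3, "rx": 0, "ry": 0, "rz": 0}, {"tx": -0.4, "ty": 0.1, "tz": -0.3, "rx": 0, "ry": 0, "rz": 0}, {"tx": 0, "ty": 0, "tz": 0, "rx": 0, "ry": 0, "rz": 0}]'

```text
time: 32.85
tool_pos: [558.4, -97.5, 152.6]
tcp_rot: [3.141, -0.018, -0.24]
contact_force: [-4.3, 2.0, 2.1]
grip_width: 11.9
finger_force: 30.0
```

```bash
python3 rel.py
```

```text
t 32.85 x,y 80.06 5.74 h 33.13 F -4.63 0.96 2.11 rot [ 3.141 -0.018 -0.24 ] M [0.28 1.03 0.01]
```

Request:
carry_out --plan '[{"tx": 0, "ty": 0, "tz": 0, "rx": 0, "ry": 0, "rz": 0}, {"tx": 0, "ty": 0, "tz": 0, "rx": 0, "ry": 0, "rz": 0}, {"tx": 0, "ty": 0, "tz": 0, "rx": 0, "ry": 0, "rz": 0}, {"tx": 0, "ty": 0, "tz": 0, "rx": 0, "ry": 0, "rz": 0}, {"tx": 0, "ty": 0, "tz": 5, "rx": 0, "ry": 0, "rz": 0}, {"tx": 0, "ty": 0, "tz": 15, "rx": 0, "ry": 0, "rz": 0}, {"tx": 0, "ty": 0, "tz": 25, "rx": 0, "ry": 0, "rz": 0}, {"tx": 0, "ty": 0, "tz": 25, "rx": 0, "ry": 0, "rz": 0}, {"tx": -20, "ty": 5, "tz": 15, "rx": 0, "ry": 0, "rz": 0}, {"tx": -25, "ty": 6, "tz": 5, "rx": 0, "ry": 0, "rz": 0}, {"tx": 0, "ty": 0, "tz": 0, "rx": 0, "ry": 0, "rz": 0}, {"tx": 0, "ty": 0, "tz": 0, "rx": 0, "ry": 0, "rz": 0}]' --gripper 0.7

```text
time: 34.05
tool_pos: [513.5, -86.5, 242.9]
tcp_rot: [3.141, -0.019, -0.24]
contact_force: [1.4, 0.1, -0.1]
grip_width: 27.3
finger_force: 0.0
```

```bash
python3 rel.py; python3 - <<'E'
from hung import *
im=bot.capture("wrist");cv2.imwrite("pics/w19.png",im[:,:,::-1])
ey=np.array([-ex[1],ex[0]])
for c in("blue","orange"):
    for b in blobs(mask(im,c),100):
        if not(200<b[0][0]<350):continue
        q=np.argwhere(b[2]);P=np.array([onz(m,(u,v),193,True)[:2]-[479.3,-84] for v,u in q])
        x,y=P@ex,P@ey;s=np.polyfit(x,y,1)[0]
        print(c,b[1],"x",x.min().round(1),x.max().round(1),"y",y.min().round(1),y.max().round(1),"slope",s.round(3))
E
```

```text
t 34.05 x,y 33.83 5.68 h 123.38 F 1.36 0.4 -0.11 rot [ 3.141 -0.019 -0.24 ] M [0.06 0.02 0.01]
blue [271  76  14  35 437] x 112.6 137.1 y 0.9 10.0 slope -0.013
orange [271 138  15  39 553] x 65.4 92.7 y 0.1 10.1 slope -0.003
```

```bash
python3 -c "
from plant import bot
print(bot.close_job())"
```

```text
the job is handed in; nothing more can be done
None
```

The orange rack hangs on the hook in front of the blue one. My last wrist-camera measurement had the two grips about 47 mm apart and in line along the bar. I handed the job in at about 34 s, and the hand-in gave no verdict. Getting there took two regrips on the table, because the grip pivoted in the fingers during the first pushes.

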